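# Check-weigh and store a carrier of bottles

## Task

Check the scale first: stand the steel check weight upright on the middle of the pan, let go so that the pan settles for a second, then stand it back upright on its blue pad. Stand every purple-capped bottle in the yellow carrier, one to a cell, and set the full carrier down centred on the pan, letting go for a second to weigh it. Then set the carrier flat in the open drawer and push the drawer gently, without slamming it, fully home past its detent; leave the yellow carton, tape roll and scanner where they are, and finish with the hand clear.

Things in the scene. Friction and masses are not known exactly. Their poses are not given: they have to be found in the camera images.
- weight: Polished steel check weight, 0.5 kg, 64 mm tall: body 42 mm diameter from 0 to 44 mm height, thin neck, then a knob 28 mm diameter from 52 to 64 mm. Starts on the pad. Origin: centre of its underside; z up.
- pad: Fixed round blue pad, 84 mm diameter, 6 mm thick, the place of the check weight. Origin: centre of its underside on the bench; its top is 6 mm above that.
- pan_top (a point): Centre of the top of the scale's flat steel pan (black circle and cross on it); moves with the pan. The pan is 180 (x) by 170 mm (y), its top 55 mm above the bench when empty. The scale is fixed; its display housing, 62 mm above the bench, stands 100 to 125 mm from the centre on the +x side. z up.
- pan (a joint): How far the pan is pressed down, m: 0 empty, at most 0.020. The spring starts to yield at about 1 N and sinks about 2 mm per further newton: the check weight sinks it about 8 mm.
- carrier: Yellow open carrier, 180 (x) by 152 mm (y), empty 0.28 kg, floor 5 mm thick, outer walls 35 mm, white dividers 30 mm high: 2 by 2 cells, one bottle each, centres at x = +-45, y = +-37 mm. A black handle bar, 16 by 16 mm in section, 136 mm long, runs along y over the middle (x = 0), its axis 104 mm above the underside, between two end posts 110 mm high. Origin: centre of its underside; z up.
- bottle0: Injection bottle with a clear-white round body and a purple cap; may be absent. 68 mm tall, 0.10 kg; body 46 mm diameter from 0 to 42 mm height, cap 34 mm diameter from 50 to 68 mm height. Origin: centre of its underside; z up along its axis.
- bottle1: Injection bottle with a clear-white round body and a purple cap; may be absent. 68 mm tall, 0.10 kg; body 46 mm diameter from 0 to 42 mm height, cap 34 mm diameter from 50 to 68 mm height. Origin: centre of its underside; z up along its axis.
- bottle2: Injection bottle with a clear-white round body and a purple cap; may be absent. 68 mm tall, 0.10 kg; body 46 mm diameter from 0 to 42 mm height, cap 34 mm diameter from 50 to 68 mm height. Origin: centre of its underside; z up along its axis.
- bottle3: Injection bottle with a clear-white round body and a purple cap; may be absent. 68 mm tall, 0.10 kg; body 46 mm diameter from 0 to 42 mm height, cap 34 mm diameter from 50 to 68 mm height. Origin: centre of its underside; z up along its axis.
- drawer_in (a point): Middle of the front edge of the drawer's inner floor, at the front panel; moves with the drawer. The floor's centre is at x = +112 mm. x points into the unit (the closing direction), y left, z up. Inside 224 (x) by 230 mm (y), side walls 80 mm high above the floor, which lies 17 mm above the bench. The fixed white unit is 270 by 270 mm, 165 mm high; headroom inside 136 mm.
- drawer_front (a point): Middle of the outer face of the drawer's blue front panel, 125 mm above the bench, a good place to push towards +x; moves with the drawer, axes as drawer_in. The panel is 262 mm wide, 16 mm thick, from 14 to 150 mm above the bench; a steel lip, 44 to 56 mm above the bench, stands 12 mm out of it.
- drawer (a joint): Drawer travel, m: 0 fully home, 0.228 fully open, starts about 0.22 open, with 0.21 m or more of the inside clear of the unit. It slides with about 1.5 N of friction. From about 0.020 to 0.008 a sprung detent resists, taking about 5 N of push in all; past that it pulls the drawer home to 0 and holds it.
- carton: Bystander: closed yellow carton, 134 by 134 by 56 mm. Leave it alone.
- tape: Bystander: clear tape roll lying flat, 100 mm diameter, 48 mm high. Leave it alone.
- scanner: Bystander: grey, black and yellow hand scanner standing on its foot, about 100 by 55 by 143 mm. Leave it alone.

How it is judged:
By the outcome, as a careful person would: the job done as asked, in the order asked, and still so for the second after the job is handed in, with the robot touching nothing.
Of bottle0, bottle1, bottle2, bottle3 only 2 to 4 are there at a start; the rules pass over those that are not, and their reading is None.
At some moment in a run one of bottle0, bottle1, bottle2, bottle3, carrier may be knocked a few centimetres aside while the robot is not near it.
It also fails if it takes over 210 s, if anything falls off the work surface, if the arm or the gripper's body presses on something with over 40 N, if the wrist force passes 120 N, or if a joint passes its speed limit or range.

## Robot

A 6-joint arm with a two-finger parallel gripper is mounted at the origin on the work surface. World frame = base frame: x ahead of the robot, y to its left, z up, the work surface at z = 0. Lengths are in m, angles in rad, forces in N, time in s.
With the tool pointing down it reaches from about 0.35 to 0.85 m from the base axis. Payload 8.1 kg.
Tool frame: the origin (TCP) lies midway between the tips of the shut fingers; the grasp point (between the pads) lies 19 mm behind it; z points along the fingers, y is the direction in which the jaws open and shut (so a half turn about z gives the same grasp; the last joint's range is limited). The gripper opens to 93 mm and grips with 3 to 60 N. Pads are 15 mm wide; open, the fingers measure 128 mm over their backs; the gripper's body (75 mm by 188 mm) begins 65 mm behind the grasp point.
Start: joints at [-1.198, 0.13, 1.488, -0, 1.523, -0.085], TCP at [0.265, -0.538, 0.219] pointing down, gripper open.
Joint ranges: [-2.96, 2.96], [-0.89, 2.26], [0.02, 2.5], [-1.34, 4.48], [0, 2.73], [-2.66, 2.66]. Speed limits (rad/s): [2.39, 2.39, 2.79, 3.14, 3.14, 3.14].

## Interface

Orientations are given as a rotation vector (axis times angle).
In Python, from plant import robot, optics, ticket gives the robot as it stands.
- The arm moves only by the tool send_rows, never from a script. Its argument "targets" is a list of rows, each a list of 3 entries, a list of its own where there are three numbers: the opening, from -1 (shut) to 1 (fully open), then the shift along the tool's x, y, z in mm, then the turn about the tool's z in rad. A call has 1 to 12 rows; each row shifts and turns the commanded pose from where the row before left it, along the tool's axes as they then stand; what a row does not reach is not made up. A row lasts 1/10 s, in which the tool goes at most 50 mm and 8.59 degrees, less where a joint would pass 70% of its speed; a pose out of reach is approached as far as the arm can. A call with a gripper value outside its range is refused whole. The fingers move at their own pace and stop on an object; "newtons" is the grip in N (left out, the last holds). Time passes only in rows, so rows that do not move let the fingers close. It gives the time, the measured TCP pose, the force and the opening at its end, in the units of the state.
- robot.read_state(): the state, without advancing time (a new reading comes with each control period).
- optics.read_camera(name): name is "scene" or "side" or "wrist"; returns a dict with "color" (400x640x3 uint8, red, green, blue), "K" (3x3 intrinsics, pixels), "position" and "orientation" of the camera in the world. Camera axes: x right, y up, looking along -z (the intrinsics and any distortion apply to the point x, -y, -z); pixel columns grow to the right and rows downward; lengths in m; the calibration is good to about 2 mm. A picture is of the moment at which its call begins. There is no depth.
- ticket.close_job(): hands the job in, once; it reports no verdict.
Trained networks look in the newest picture that a camera, given by its name, has taken for a name from the list of things; names that differ only in an ending like _2 or _b are one class to them, and where a whole thing is asked for, a point or a joint stands for the part that bears it (a point fixed in the world has none). Each returns a list of dicts, best first, with "confidence" (0 to 1); they miss things now and then, are a little off and sometimes report something else, mostly with a low value. They report only what shows in the picture. A call takes as long as a camera call.
- optics.cut_out(camera, name): "region" (400x640 bool, what is visible of it) and "point" ([column, row] in pixels, amid what is visible of it).
The state is a dict: "t": time; "q": joint angles; "dq": joint speeds; "joint_torque": joint torques, N m; "tool_pos": TCP position; "orientation": TCP orientation; "force": force on the tool from outside, world axes, zero at the start; "wrist_torque": the same for the moment, N m; "opening": finger opening in m.
Only numpy, scipy, OpenCV 4.12 (cv2) and the standard library are available. Lean on these libraries where they do the work, as an engineer would, in place of code of your own. Each camera call takes 0.05 s, during which the arm holds its last target.

## Working session

There is one attempt and no reset: what is moved stays moved. The work goes in short steps, Python scripts to look and compute and a tool call to move; the robot and the scene stay as the last step left them, time stands still between calls to the robot, and variables do not carry over. Pictures are saved under pics/ and viewed, and the job is handed in when it is done.

Besides the shell and the picture viewer there is one more tool, called after "Request:" as name([rows], argument=value, ...), one row to a line, values as JSON. send_rows: Moves the arm, as the interface text tells. Its arguments: {"type":"object","properties":{"targets":{"type":"array","items":{"type":"array"}},"newtons":{"type":"number"}},"required":["targets"]}

```bash
ls; mkdir -p pics; python3 - <<'E'
from plant import robot, optics, ticket
import cv2
s=robot.read_state(); print({k:(v if not hasattr(v,'round') else v) for k,v in s.items()})
for n in ["scene","side","wrist"]:
    c=optics.read_camera(n); cv2.imwrite(f"pics/{n}0.png",c["color"][:,:,::-1]); print(n,c["K"],c["position"],c["orientation"],[k for k in c])
E
```

```text
pics
{'t': 0.0, 'q': array([-1.19836779e+00,  1.31195123e-01,  1.48928249e+00,  1.06858395e-05,
        1.52299496e+00, -8.53833455e-02]), 'dq': array([-1.15469633e-03,  7.99746091e-05,  6.39472074e-05, -1.72965769e-04,
        1.14108051e-03,  4.41067272e-04]), 'joint_torque': array([-3.39630378e-05, -5.59845722e+01, -4.91756201e+01,  7.65993074e-02,
        3.53596034e-02, -1.24546500e-04]), 'tool_pos': array([ 0.26501438, -0.53765923,  0.2175654 ]), 'orientation': array([-3.05783156e+00, -7.12442169e-01,  4.05531262e-04]), 'force': array([-0.74404693,  1.43440267,  0.2457358 ]), 'wrist_torque': array([ 3.25605171e-05,  5.53790754e-02, -3.10868453e-02]), 'opening': 0.0928959818666655}
scene [[460.55074665   0.         328.26552455]
 [  0.         460.55074665 196.65943278]
 [  0.           0.           1.        ]] [1.23556674 0.84293842 1.20387529] [0.34247085 0.91273738 2.23929306] ['color', 'K', 'position', 'orientation']
side [[502.96594371   0.         321.34349893]
 [  0.         502.96594371 200.87100611]
 [  0.           0.           1.        ]] [0.37720817 1.33293905 1.45293541] [ 0.04797748 -1.13596709 -2.83971873] ['color', 'K', 'position', 'orientation']
wrist [[360.08883171   0.         314.28361679]
 [  0.         360.08883171 202.59659698]
 [  0.           0.           1.        ]] [ 0.3309689  -0.50601366  0.38289921] [-0.24136053  0.15350465 -1.10433987] ['color', 'K', 'position', 'orientation']
```

View pics/scene0.png

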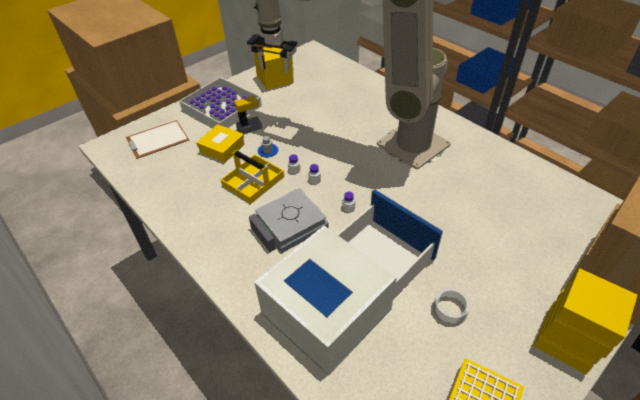

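View pics/side0.png

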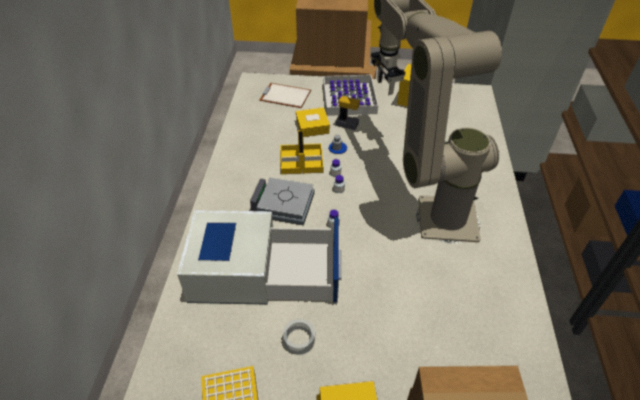

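View pics/wrist0.png

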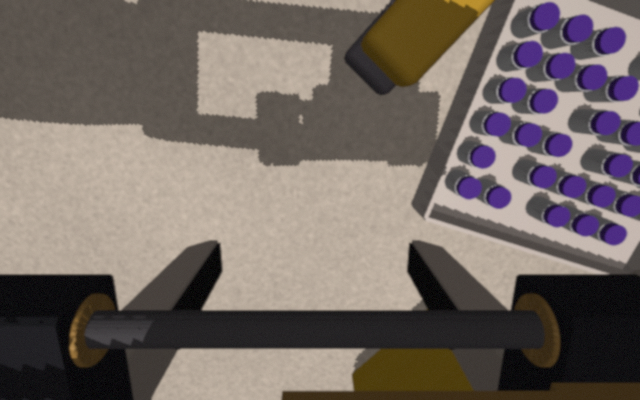

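```bash
cat > h.py <<'E'
import numpy as np, cv2
from scipy.spatial.transform import Rotation as R
from plant import robot, optics, ticket
np.set_printoptions(precision=4,suppress=True)
def ray(c,uv):
    K=c["K"]; d=np.array([(uv[0]-K[0,2])/K[0,0],-(uv[1]-K[1,2])/K[1,1],-1.])
    d=R.from_rotvec(c["orientation"]).apply(d); return np.array(c["position"]),d/np.linalg.norm(d)
def atz(c,uv,z):
    p,d=ray(c,uv); return p+d*(z-p[2])/d[2]
def tri(rs):
    A=sum(np.eye(3)-np.outer(d,d) for p,d in rs); b=sum((np.eye(3)-np.outer(d,d))@p for p,d in rs)
    x=np.linalg.solve(A,b); return x,max(np.linalg.norm((np.eye(3)-np.outer(d,d))@(x-p)) for p,d in rs)
def proj(c,P):
    q=R.from_rotvec(c["orientation"]).inv().apply(np.atleast_2d(P)-c["position"]); K=c["K"]
    return np.c_[K[0,0]*q[:,0]/-q[:,2]+K[0,2], K[1,2]-K[1,1]*q[:,1]/-q[:,2]]
def purple(img):
    h=cv2.cvtColor(img,cv2.COLOR_RGB2HSV); return cv2.inRange(h,(118,90,40),(150,255,255))
def blobs(m,amin=8):
    n,l,s,ce=cv2.connectedComponentsWithStats(m); return [(ce[i],s[i]) for i in range(1,n) if s[i,4]>=amin]
def local(P):
    """world target -> tool-frame shift mm"""
    s=robot.read_state(); return 1000*R.from_rotvec(s["orientation"]).inv().apply(np.array(P)-s["tool_pos"])
def st():
    s=robot.read_state(); r=R.from_rotvec(s["orientation"]).as_matrix()
    print("t%.2f pos"%s["t"],s["tool_pos"],"xax",r[:,0],"yax",r[:,1],"F",s["force"],"op %.4f"%s["opening"]); return s
E
python3 - <<'E'
from h import *
C={n:optics.read_camera(n) for n in ["scene","side"]}
st()
for nm in ["weight","pad","pan_top","carrier","bottle0","drawer_in","drawer_front","carton","tape","scanner"]:
  for n in C:
    for o in optics.cut_out(n,nm)[:5]:
        print(nm,n,np.array(o["point"]),round(o["confidence"],2),o["region"].sum())
for n in C:
    print(n,[(np.round(a,1),b) for a,b in blobs(purple(C[n]["color"]),10)])
E
```

```text
t0.25 pos [ 0.2652 -0.538   0.2181] xax [0.897  0.4421 0.0001] yax [ 0.4421 -0.897  -0.0009] F [-0.5731 -0.0983 -0.578 ] op 0.0933
weight scene [266.6 147.5] 0.71 157
weight side [302.7 156.6] 0.43 1323
pad scene [268.2 155.3] 0.53 137
pad side [337.1 147.1] 0.55 139
pad side [334.6 215.1] 0.29 156
pan_top scene [290.8 211.3] 0.91 2057
pan_top scene [291.7 167. ] 0.6 202
pan_top side [283.5 196.5] 0.81 1478
carrier scene [253.1 179.1] 0.68 1901
carrier side [303.6 156. ] 0.73 1312
bottle0 scene [293.7 165.4] 0.77 229
bottle0 scene [313.  174.7] 0.75 218
bottle0 scene [348.9 203.5] 0.67 219
bottle0 side [333.2 166.1] 0.73 163
bottle0 side [338.3 185.5] 0.68 169
bottle0 side [332.1 214.8] 0.66 126
drawer_in scene [393.8 236.5] 0.58 5295
drawer_in scene [288.7 216.4] 0.25 2113
drawer_in side [301.  264.9] 0.91 5285
drawer_front scene [392.9 234.9] 0.85 5251
drawer_front side [302.4 261.5] 0.79 5403
carton scene [219.8 143.9] 0.62 1161
carton side [312.1 119.8] 0.81 819
tape scene [458.9 299.9] 0.92 898
tape side [294.8 330.4] 0.73 610
tape side [346.  112.4] 0.4 590
scanner scene [247.1
[... 1453 characters left out ...]
4]), array([349,  80,   5,  10,  36], dtype=int32)), (array([364.6,  87.9]), array([363,  83,   5,  11,  35], dtype=int32)), (array([339.7,  93.6]), array([338,  91,   4,   7,  18], dtype=int32)), (array([334. ,  99.9]), array([332,  95,   5,  11,  35], dtype=int32)), (array([353.5,  95.6]), array([352,  94,   4,   4,  11], dtype=int32)), (array([367.4, 101.1]), array([366,  98,   4,   7,  21], dtype=int32)), (array([361.2, 103. ]), array([360, 102,   4,   3,  10], dtype=int32)), (array([335.5, 162.5]), array([333, 159,   6,   8,  38], dtype=int32)), (array([338.8, 178.5]), array([336, 175,   7,   8,  48], dtype=int32)), (array([333.4, 213.6]), array([330, 210,   8,   8,  54], dtype=int32))]
```

```bash
python3 - <<'E'
import cv2
i=cv2.imread("pics/scene0.png")[120:290,200:450]; cv2.imwrite("pics/sc_z.png",cv2.resize(i,None,fx=3,fy=3,interpolation=cv2.INTER_CUBIC))
i=cv2.imread("pics/side0.png")[80:310,170:370]; cv2.imwrite("pics/si_z.png",cv2.resize(i,None,fx=2.6,fy=2.6,interpolation=cv2.INTER_CUBIC))
E
```

```text
(no output)
```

View pics/sc_z.png

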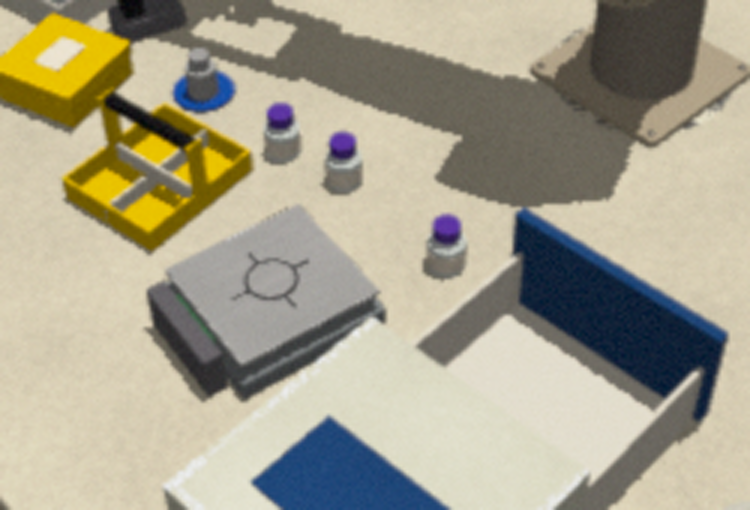

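View pics/si_z.png

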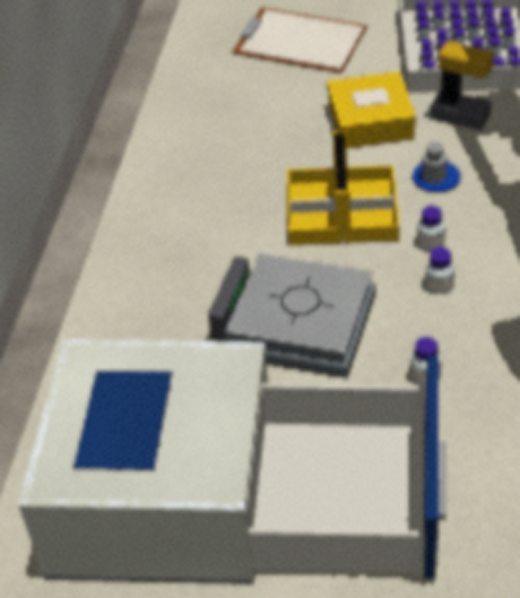

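```bash
python3 - <<'E'
from h import *
C={n:optics.read_camera(n) for n in ["scene","side"]}
a,b=C["scene"],C["side"]
def T(n,u,v): print(n,*tri([ray(a,u),ray(b,v)]))
z=lambda u:(200+u[0]/3,120+u[1]/3)
y=lambda u:(170+u[0]/2.6,80+u[1]/2.6)
T("b0",(292.8,158.3),(335.5,162.5));T("b1",(313.6,168.1),(338.8,178.5));T("b2",(348.5,196),(333.4,213.6))
T("pan",z((272,279)),y((300,300)))
T("knob",z((200,57)),y((434,152)))
T("handle far",z((112,100)),y((340,135)))
T("handle near",z((192,142)),y((343,190)))
T("carrier corner -x +y",z((250,155)),y((397,207)))
T("carrier corner +x +y",z((150,232)),y((290,210)))
T("carrier corner +x -y",z((67,183)),y((289,170)))
T("carrier corner -x -y",z((168,106)),y((393,167)))
T("drawer front top",z((523,210)),y((432,358)))
T("unit corner ",z((378,322)),y((266,342)))
for n,u in dict(a=z((204,95)),).items(): print("pad z6",atz(a,u,.006), atz(b,y((436,178)),.006))
E
```

```text
b0 [ 0.453  -0.2116  0.0619] 0.001471573698327064
b1 [ 0.4333 -0.1165  0.0627] 0.0011144775921131324
b2 [0.4412 0.0729 0.0621] 0.0012819868495192162
pan [ 0.6335 -0.0084  0.0577] 0.0007235433683885354
knob [ 0.4572 -0.3642  0.0663] 0.0031078466831341877
handle far [ 0.611  -0.3359  0.1075] 0.0016510524074230036
handle near [ 0.59   -0.2015  0.1102] 0.000751672809776215
carrier corner -x +y [ 0.51   -0.2073  0.055 ] 0.01549050797501206
carrier corner +x +y [ 0.6785 -0.1853  0.0552] 0.015230568132641075
carrier corner +x -y [ 0.6984 -0.328   0.032 ] 0.002642020049723497
carrier corner -x -y [ 0.5252 -0.3514  0.0351] 0.00030650451134619654
drawer front top [0.426  0.1731 0.1531] 0.0015668325058599837
unit corner  [0.6486 0.1825 0.1655] 0.0037556540924007565
pad z6 [ 0.4594 -0.3653  0.006 ] [ 0.453  -0.3643  0.006 ]
```

```bash
python3 - <<'E'
from h import *
C={n:optics.read_camera(n) for n in ["scene","side","wrist"]}
s=st(); w=C["wrist"]; Rt=R.from_rotvec(s["orientation"])
print("cam in tool",Rt.inv().apply(w["position"]-s["tool_pos"]),"look",Rt.inv().apply(R.from_rotvec(w["orientation"]).apply([0,0,-1])))
a,b=C["scene"],C["side"]
for n,u,v in [("carton",(219.8,143.9),(312.1,119.8)),("scanner",(247.1,115.3),(347.6,109.5)),("tape",(451,308),(298,338))]: print(n,*tri([ray(a,u),ray(b,v)]))
print(local([0.40,-0.33,0.22]))
E
```

```text
t1.50 pos [ 0.2652 -0.5382  0.2187] xax [0.897 0.442 0.   ] yax [ 0.442 -0.897  0.   ] F [-0.3707 -0.0937 -0.733 ] op 0.0933
cam in tool [ 0.0732  0.0004 -0.1652] look [-0.2684 -0.0009  0.9633]
carton [ 0.5827 -0.5196  0.0307] 0.004516624666743448
scanner [ 0.4227 -0.5437  0.0792] 0.006327359923375513
tape [0.5156 0.5681 0.0199] 0.0008587268118094053
[ 212.9425 -127.2091   -1.335 ]
```

Request:
send_rows([
  [1, [35, -21, 0], 0],
  [1, [35, -21, 0], 0],
  [1, [35, -21, 0], 0],
  [1, [35, -21, 0], 0],
  [1, [35, -21, 0], 0],
  [1, [35, -21, 0], 0],
  [1, [0, 0, 0], 0.115],
  [1, [0, 0, 0], 0.115],
  [1, [0, 0, 0], 0.115],
  [1, [0, 0, 0], 0.112],
  [1, [0, 0, 0], 0],
], newtons=40)

```text
t: 2.6
tool_pos: [0.398, -0.3323, 0.2187]
orientation: [3.141, -0.001, 0.0]
force: [-0.2, 0.5, 0.2]
opening: 0.0931
```

```bash
python3 - <<'E'
from h import *
st(); w=optics.read_camera("wrist"); cv2.imwrite("pics/w1.png",w["color"][:,:,::-1]); st()
print(proj(w,[0.457,-.364,.07]))
for o in optics.cut_out("wrist","weight")[:2]: print(o["point"],o["confidence"],o["region"].sum())
E
```

```text
t2.60 pos [ 0.398  -0.3323  0.2187] xax [ 1.     -0.0008  0.0001] yax [-0.0008 -1.      0.0002] F [-0.1501  0.5057  0.1934] op 0.0931
t2.65 pos [ 0.3979 -0.3324  0.2187] xax [1.     0.0032 0.0001] yax [ 0.0032 -1.      0.0001] F [0.3683 0.3519 0.1089] op 0.0930
[[350.7208 119.7586]]
[360.5, 120.0] 0.94 1769
[253.2, 29.9] 0.36 10596
```

View pics/w1.png

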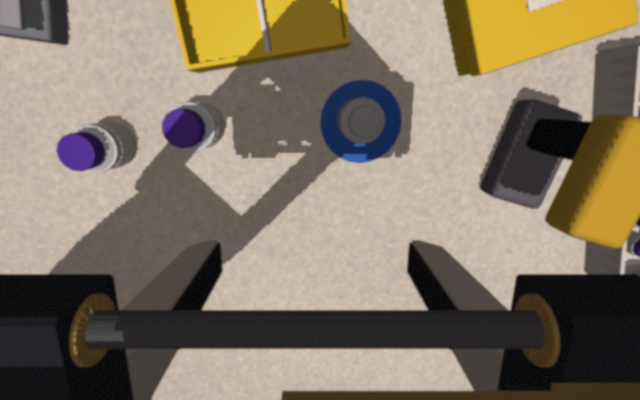

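```bash
python3 - <<'E'
from h import *
w=optics.read_camera("wrist")
o=optics.cut_out("wrist","weight")[0]; 
print("weight",atz(w,(363,120),.07),atz(w,o["point"],.06))
h=cv2.cvtColor(w["color"],cv2.COLOR_RGB2HSV); m=cv2.inRange(h,(100,120,30),(117,255,255))
ys,xs=np.nonzero(m); sel=(xs>300)&(xs<420)&(ys<180); p=np.c_[xs,ys][sel].astype(np.int32)
e=cv2.fitEllipse(cv2.convexHull(p)); print("pad",e,atz(w,e[0],.006))
print("scanner head",atz(w,(548,190),.14),atz(w,(548,190),.1),atz(w,(482,185),.01),atz(w,(520,95),.03))
for c in [(182,128),(80,151)]: print("cap",atz(w,c,.068))
E
```

```text
weight [ 0.4569 -0.3742  0.07  ] [ 0.4557 -0.3728  0.06  ]
pad ((360.792724609375, 121.09956359863281), (78.06584167480469, 81.44586944580078), 29.337440490722656) [ 0.4529 -0.3804  0.006 ]
scanner head [ 0.4133 -0.4957  0.14  ] [ 0.4038 -0.5224  0.1   ] [ 0.3874 -0.5114  0.01  ] [ 0.4788 -0.5263  0.03  ]
cap [ 0.4493 -0.2189  0.068 ]
cap [ 0.429  -0.1276  0.068 ]
```

Request:
send_rows([
  [1, [20, 13, 0], 0],
  [1, [20, 13, 0], 0],
  [1, [18, 13, 0], 0],
  [1, [0, 0, 0], 0],
  [1, [0, 0, 0], 0],
  [1, [0, 0, 0], 0],
])

```text
t: 3.4
tool_pos: [0.4554, -0.371, 0.2186]
orientation: [-3.141, -0.002, 0.001]
force: [-0.5, -0.4, -0.3]
opening: 0.0928
```

```bash
python3 - <<'E'
from h import *
st(); w=optics.read_camera("wrist"); cv2.imwrite("pics/w2.png",w["color"][:,:,::-1]); st()
print(w["position"],R.from_rotvec(w["orientation"]).as_matrix())
h=cv2.cvtColor(w["color"],cv2.COLOR_RGB2HSV); m=cv2.inRange(h,(100,120,30),(117,255,255))
ys,xs=np.nonzero(m); sel=(xs>200)&(xs<420)&(ys<280); p=np.c_[xs,ys][sel].astype(np.int32)
e=cv2.fitEllipse(cv2.convexHull(p)); print("pad",e,atz(w,e[0],.006))
for n in ["scene","side"]:
    c=optics.read_camera(n); cv2.imwrite(f"pics/{n}2.png",c["color"][:,:,::-1]); 
    i=c["color"]; u=proj(c,[0.4565,-.3645,.03])[0].astype(int); i=i[u[1]-70:u[1]+40,u[0]-60:u[0]+60,::-1]; cv2.imwrite(f"pics/{n}2z.png",cv2.resize(i,None,fx=4,fy=4,interpolation=2)); print(u)
E
```

```text
t3.40 pos [ 0.4554 -0.371   0.2186] xax [ 1.      0.0014 -0.0004] yax [ 0.0014 -1.     -0.0003] F [-0.4891 -0.4376 -0.2759] op 0.0928
t3.45 pos [ 0.4554 -0.371   0.2187] xax [ 1.      0.0012 -0.0001] yax [ 0.0012 -1.     -0.0001] F [ 0.3462 -0.8123  0.9949] op 0.0930
[ 0.5289 -0.3718  0.3837] [[ 0.0025  0.963   0.2693]
 [-1.      0.0028 -0.0006]
 [-0.0013 -0.2693  0.9631]]
pad ((322.8067626953125, 175.57839965820312), (74.69143676757812, 75.59940338134766), 72.82322692871094) [ 0.4533 -0.3806  0.006 ]
[268 146]
[337 144]
```

View pics/w2.png

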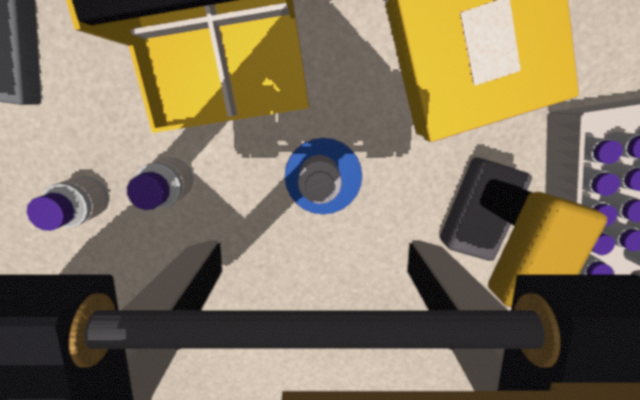

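View pics/scene2z.png

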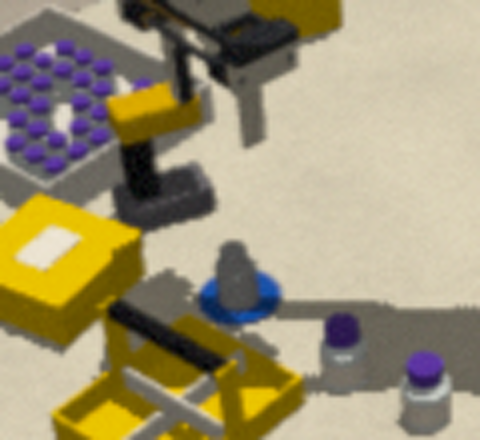

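View pics/side2z.png

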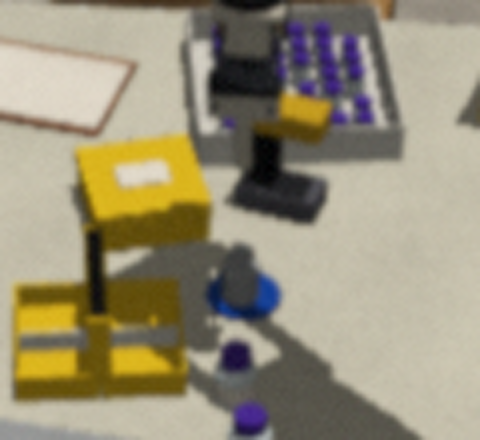

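```bash
python3 - <<'E'
from h import *
C={n:optics.read_camera(n) for n in ["scene","side"]}
s=st()
for n,c in C.items():
    print(n,"tips",proj(c,[s["tool_pos"]+[0,.055,0],s["tool_pos"]-[0,.055,0]]),"pad wrist",proj(c,[.453,-.3805,.006]))
    h=cv2.cvtColor(c["color"],cv2.COLOR_RGB2HSV); m=cv2.inRange(h,(100,120,30),(117,255,255))
    u=proj(c,[0.4565,-.3645,.006])[0]
    ys,xs=np.nonzero(m); sel=(abs(xs-u[0])<20)&(abs(ys-u[1])<14); p=np.c_[xs,ys][sel].astype(np.int32)
    e=cv2.fitEllipse(cv2.convexHull(p)); print("pad",u,e,atz(c,e[0],.006))
E
```

```text
t3.65 pos [ 0.4557 -0.3712  0.219 ] xax [1.     0.0009 0.0003] yax [ 0.0009 -1.      0.0003] F [-0.0828  0.3743  0.5833] op 0.0935
scene tips [[270.8303 112.5667]
 [252.6725 100.0964]] pad wrist [[266.9365 149.1763]]
pad [268.6952 151.427 ] ((267.2768249511719, 150.1139678955078), (12.017740249633789, 19.597261428833008), 84.07170104980469) [ 0.4556 -0.3749  0.006 ]
side tips [[337.5704 115.8179]
 [339.3079  99.9296]] pad wrist [[337.9301 146.087 ]]
pad [336.9   148.385] ((337.46875, 147.49453735351562), (11.084284782409668, 17.223674774169922), 91.04503631591797) [ 0.4544 -0.3707  0.006 ]
```

```bash
python3 - <<'E'
from h import *
w=optics.read_camera("wrist")
s=st(); print(s["q"])
print("knob",atz(w,(320,187),.07),"scanner head",atz(w,(493,285),.14),atz(w,(493,285),.11),atz(w,(540,195),.14))
E
```

```text
t3.70 pos [ 0.4557 -0.3712  0.2189] xax [1.     0.0008 0.0003] yax [ 0.0008 -1.      0.0003] F [0.3293 0.0985 0.2024] op 0.0929
[-0.7708  0.097   1.5236 -0.      1.5206  0.7992]
knob [ 0.456 -0.377  0.07 ] scanner head [ 0.397  -0.5064  0.14  ] [ 0.3808 -0.5229  0.11  ] [ 0.4669 -0.5298  0.14  ]
```

Request:
send_rows([
  [1, [0, 3, 30], 0],
  [1, [0, 3, 40], 0],
  [1, [0, 0, 30], 0],
  [1, [0, 0, 0], 0],
  [1, [0, 0, 0], 0],
])

```text
t: 4.2
tool_pos: [0.4557, -0.3771, 0.119]
orientation: [-3.141, -0.001, 0.001]
force: [0.3, -1.0, 0.5]
opening: 0.093
```

```bash
python3 - <<'E'
from h import *
st(); w=optics.read_camera("wrist"); cv2.imwrite("pics/w3.png",w["color"][:,:,::-1])
E
```

```text
t4.20 pos [ 0.4557 -0.3771  0.119 ] xax [ 1.      0.0008 -0.0007] yax [ 0.0007 -1.     -0.0007] F [ 0.2927 -0.9925  0.4673] op 0.0930
```

View pics/w3.png

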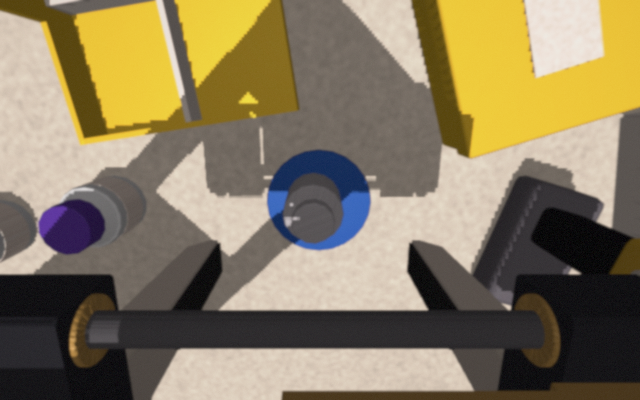

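```bash
python3 - <<'E'
from h import *
w=optics.read_camera("wrist")
st()
print("knob",atz(w,(313,221),.07),"pad",atz(w,(319,200),.006), "body top at ",proj(w,[[.456,-.377,.05],[.456,-.377,.07]]))
E
```

```text
t4.30 pos [ 0.4571 -0.3784  0.1214] xax [1.     0.0008 0.0027] yax [ 0.0008 -1.      0.0026] F [ 0.7482 -0.0972  0.9124] op 0.0928
knob [ 0.4579 -0.378   0.07  ] pad [ 0.4544 -0.3826  0.006 ] body top at  [[311.6648 214.3854]
 [311.4584 223.8417]]
```

Request:
send_rows([
  [1, [1, 0, 30], 0],
  [1, [0, 0, 30], 0],
  [1, [0, 0, 25], 0],
  [1, [0, 0, 14], 0],
  [1, [0, 0, 0], 0],
  [-1, [0, 0, 0], 0],
  [-1, [0, 0, 0], 0],
  [-1, [0, 0, 0], 0],
  [-1, [0, 0, 0], 0],
  [-1, [0, 0, 0], 0],
], newtons=40)

```text
t: 5.3
tool_pos: [0.4572, -0.3776, 0.0202]
orientation: [3.141, 0.001, 0.001]
force: [-0.3, -0.4, -0.2]
opening: 0.0577
```

Request:
send_rows([
  [-1, [0, 0, 0], 0],
  [-1, [0, 0, 0], 0],
  [-1, [0, 0, 0], 0],
  [-1, [0, 0, 0], 0],
])

```text
t: 5.7
tool_pos: [0.4569, -0.377, 0.0196]
orientation: [-3.141, -0.001, 0.0]
force: [-1.0, 3.0, 3.0]
opening: 0.0414
```

Request:
send_rows([
  [-1, [0, 0, -15], 0],
  [-1, [0, 0, -35], 0],
  [-1, [0, 0, -45], 0],
  [-1, [0, 0, -45], 0],
  [-1, [0, 0, -20], 0],
  [-1, [10, -25, 0], 0],
  [-1, [20, -40, 0], 0],
  [-1, [20, -40, 0], 0],
  [-1, [20, -40, 0], 0],
  [-1, [20, -40, 0], 0],
  [-1, [20, -40, 0], 0],
  [-1, [0, 0, 0], 0],
])

```text
t: 6.9
tool_pos: [0.5683, -0.1469, 0.1799]
orientation: [-3.139, -0.009, -0.001]
force: [-0.7, -0.7, -4.5]
opening: 0.0414
```

```bash
python3 - <<'E'
from h import *
st(); w=optics.read_camera("wrist"); cv2.imwrite("pics/w4.png",w["color"][:,:,::-1])
print(proj(w,[.6335,-.0084,.055]))
E
```

```text
t6.90 pos [ 0.5683 -0.1469  0.1799] xax [1.     0.006  0.0005] yax [ 0.006  -1.     -0.0022] F [-0.6898 -0.6535 -4.4622] op 0.0414
[[137.3446 111.8371]]
```

View pics/w4.png

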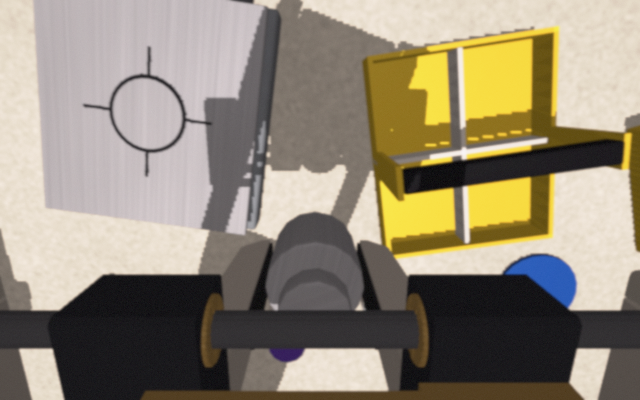

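```bash
python3 - <<'E'
from h import *
s=st(); w=optics.read_camera("wrist")
g=cv2.cvtColor(w["color"],cv2.COLOR_RGB2GRAY); m=((g<70)*255).astype(np.uint8); m[:, 200:]=0; m[160:]=0; m[:,:105]=0; m[:70]=0
p=np.argwhere(m>0)[:,::-1].astype(np.int32); e=cv2.fitEllipse(cv2.convexHull(p)); print(e)
P=atz(w,(147.5,112.5),.055); print(P, atz(w,e[0],.055)); print("cross ends",[atz(w,u,.055) for u in [(83,104),(211,124),(150,47),(147,176)]])
print(local([P[0],P[1],.1]))
c=[(402,193),(622,148)]
print("handle",[atz(w,u,.104) for u in [(402,180),(625,150)]])
E
```

```text
t6.95 pos [ 0.5673 -0.1495  0.1798] xax [ 1.      0.0052 -0.0004] yax [ 0.0052 -1.     -0.0005] F [-0.3628  0.0676 -4.8742] op 0.0414
((143.12538146972656, 111.35812377929688), (70.70069122314453, 80.76396179199219), 140.97132873535156)
[ 0.6321 -0.0193  0.055 ] [ 0.6329 -0.016   0.055 ]
cross ends [array([0.6382, 0.0301, 0.055 ]), array([ 0.6236, -0.0683,  0.055 ]), array([ 0.6796, -0.0268,  0.055 ]), array([ 0.5815, -0.0129,  0.055 ])]
[  65.8856 -131.6407   79.6144]
handle [array([ 0.5899, -0.2099,  0.104 ]), array([ 0.6113, -0.3571,  0.104 ])]
```

Request:
send_rows([
  [-1, [4, -30, 0], 0],
  [-1, [4, -35, 0], 0],
  [-1, [4, -35, 0], 0],
  [-1, [0, -30, 0], 0],
  [-1, [0, 0, 0], 0],
  [-1, [0, 0, 0], 0],
  [-1, [0, 0, 0], 0],
])

```text
t: 7.7
tool_pos: [0.5785, -0.0239, 0.1797]
orientation: [3.141, -0.001, -0.0]
force: [-0.5, 0.5, -4.4]
opening: 0.0416
```

```bash
python3 - <<'E'
from h import *
s=st(); w=optics.read_camera("wrist"); cv2.imwrite("pics/w5.png",w["color"][:,:,::-1]);st()
print(proj(w,[.632,-.019,.055]))
E
```

```text
t7.70 pos [ 0.5785 -0.0239  0.1797] xax [ 1.     -0.0008 -0.0001] yax [-0.0008 -1.      0.0007] F [-0.4539  0.4669 -4.4348] op 0.0416
t7.75 pos [ 0.5785 -0.0239  0.1797] xax [ 1.     -0.0011 -0.0001] yax [-0.0011 -1.      0.0005] F [ 0.3648 -0.4685 -6.4174] op 0.0414
[[307.1482 128.2542]]
```

View pics/w5.png

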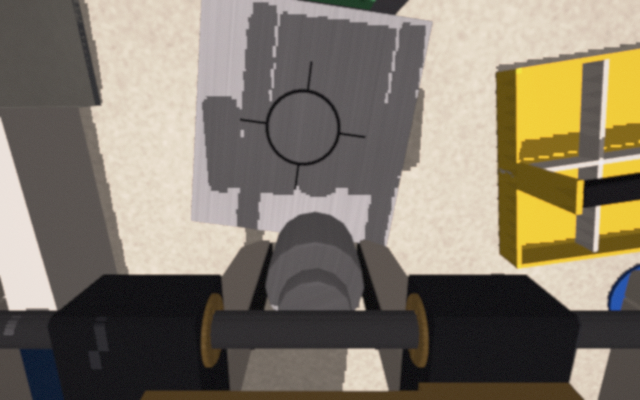

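Request:
send_rows([
  [-1, [20, -4, 0], 0],
  [-1, [20, -4, 0], 0],
  [-1, [14, 0, 0], 0],
  [-1, [0, 0, 30], 0],
  [-1, [0, 0, 35], 0],
  [-1, [0, 0, 25], 0],
  [-1, [0, 0, 14], 0],
  [-1, [0, 0, 4], 0],
  [-1, [0, 0, 2], 0],
  [-1, [0, 0, 2], 0],
  [-1, [0, 0, 1], 0],
  [-1, [0, 0, 0], 0],
])

```text
t: 8.95
tool_pos: [0.6337, -0.0143, 0.0681]
orientation: [3.141, 0.001, 0.004]
force: [0.8, -0.8, -3.4]
opening: 0.0413
```

```bash
python3 - <<'E'
from h import *
s=st()
E
```

```text
t8.95 pos [ 0.6337 -0.0143  0.0681] xax [1.     0.0009 0.0025] yax [ 0.0009 -1.      0.0003] F [ 0.8311 -0.7931 -3.3923] op 0.0413
```

Contact is starting. I'll lower on until the pan carries it, then release.

Request:
send_rows([
  [-1, [0, 0, 2], 0],
  [-1, [0, 0, 2], 0],
  [-1, [0, 0, 2], 0],
  [-1, [0, 0, 1], 0],
  [-1, [0, 0, 0], 0],
  [-1, [0, 0, 0], 0],
])

```text
t: 9.55
tool_pos: [0.6331, -0.0142, 0.0601]
orientation: [3.142, 0.001, 0.002]
force: [2.1, -0.5, 1.1]
opening: 0.0411
```

Request:
send_rows([
  [0.3, [0, 0, 0], 0],
  [0.3, [0, 0, 0], 0],
  [0.6, [0, 0, 0], 0],
  [0.6, [0, 0, 0], 0],
  [0.6, [0, 0, 0], 0],
  [0.6, [0, 0, 0], 0],
  [0.6, [0, 0, 0], 0],
])

```text
t: 10.25
tool_pos: [0.6326, -0.0142, 0.0596]
orientation: [3.142, 0.001, -0.0]
force: [-0.0, 0.6, -0.8]
opening: 0.0742
```

```bash
python3 - <<'E'
from h import *
st(); w=optics.read_camera("wrist"); cv2.imwrite("pics/w6.png",w["color"][:,:,::-1])
E
```

```text
t10.25 pos [ 0.6326 -0.0142  0.0596] xax [ 1.      0.0008 -0.0001] yax [ 0.0008 -1.      0.    ] F [-0.0125  0.5745 -0.8245] op 0.0742
```

View pics/w6.png

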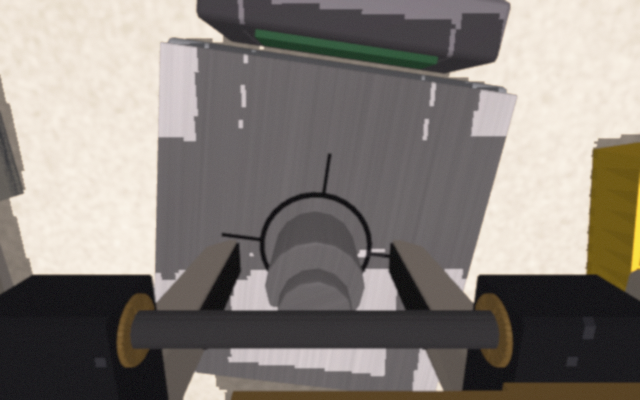

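Request:
send_rows([
  [0.6, [0, 0, 0], 0],
  [0.6, [0, 0, 0], 0],
  [0.6, [0, 0, 0], 0],
  [0.6, [0, 0, 0], 0],
  [0.6, [0, 0, 0], 0],
  [0.6, [0, 0, 0], 0],
  [0.6, [0, 0, 0], 0],
  [0.6, [0, 0, 0], 0],
  [0.6, [0, 0, 0], 0],
  [0.6, [0, 0, 0], 0],
  [0.6, [0, 0, 0], 0],
  [0.6, [0, 0, 0], 0],
])

```text
t: 11.5
tool_pos: [0.6326, -0.0142, 0.0596]
orientation: [-3.142, -0.001, 0.0]
force: [0.4, -0.4, -0.1]
opening: 0.0742
```

Request:
send_rows([
  [0.6, [0, 0, 0], 0],
  [0.6, [0, 0, 0], 0],
  [-1, [0, 0, 0], 0],
  [-1, [0, 0, 0], 0],
  [-1, [0, 0, 0], 0],
  [-1, [0, 0, 0], 0],
  [-1, [0, 0, 0], 0],
  [-1, [0, 0, 0], 0],
])

```text
t: 12.3
tool_pos: [0.6326, -0.0142, 0.0596]
orientation: [3.142, 0.001, -0.0]
force: [0.2, -0.6, -1.0]
opening: 0.0411
```

Request:
send_rows([
  [-1, [0, 0, 0], 0],
  [-1, [0, 0, -15], 0],
  [-1, [0, 0, -35], 0],
  [-1, [0, 0, -40], 0],
  [-1, [0, 0, -30], 0],
  [-1, [-10, 20, 0], 0],
  [-1, [-20, 40, 0], 0],
  [-1, [-20, 40, 0], 0],
  [-1, [-20, 40, 0], 0],
  [-1, [-20, 40, 0], 0],
  [-1, [-20, 40, 0], 0],
  [-1, [-20, 40, 0], 0],
])

```text
t: 13.5
tool_pos: [0.5015, -0.2754, 0.1801]
orientation: [-3.141, -0.002, 0.001]
force: [0.4, -0.5, -4.2]
opening: 0.0416
```

Request:
send_rows([
  [-1, [-18, 40, 0], 0],
  [-1, [-10, 20, 0], 0],
  [-1, [0, 10, 0], 0],
  [-1, [0, 0, 0], 0],
  [-1, [0, 0, 0], 0],
  [-1, [0, 0, 0], 0],
])

```text
t: 14.1
tool_pos: [0.4755, -0.343, 0.1796]
orientation: [-3.141, -0.004, 0.0]
force: [-0.3, -0.6, -5.0]
opening: 0.0413
```

```bash
python3 - <<'E'
from h import *
s=st(); w=optics.read_camera("wrist"); cv2.imwrite("pics/w7.png",w["color"][:,:,::-1]);
h=cv2.cvtColor(w["color"],cv2.COLOR_RGB2HSV); m=cv2.inRange(h,(100,120,30),(117,255,255))
ys,xs=np.nonzero(m); sel=(ys<280); p=np.c_[xs,ys][sel].astype(np.int32)
e=cv2.fitEllipse(cv2.convexHull(p)); print("pad",e,atz(w,e[0],.006))
print(proj(w,[.4545,-.381,.006]))
E
```

```text
t14.10 pos [ 0.4755 -0.343   0.1796] xax [ 1.      0.0024 -0.0001] yax [ 0.0024 -1.     -0.0007] F [-0.2712 -0.6099 -4.9905] op 0.0413
pad ((352.1838684082031, 203.41366577148438), (79.66323852539062, 82.56768035888672), 75.37649536132812) [ 0.4537 -0.3806  0.006 ]
[[352.6202 202.6708]]
```

View pics/w7.png

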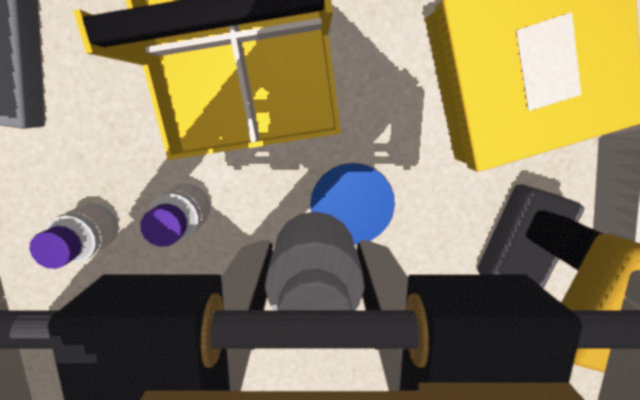

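Request:
send_rows([
  [-1, [-8, 12, 0], 0],
  [-1, [-8, 14, 0], 0],
  [-1, [-6, 12, 0], 0],
  [-1, [0, 0, 30], 0],
  [-1, [0, 0, 40], 0],
  [-1, [0, 0, 40], 0],
  [-1, [0, 0, 25], 0],
  [-1, [0, 0, 15], 0],
  [-1, [0, 0, 0], 0],
  [-1, [0, 0, 0], 0],
])

```text
t: 15.15
tool_pos: [0.4534, -0.3834, 0.0308]
orientation: [3.141, 0.001, 0.002]
force: [0.9, 0.5, -4.0]
opening: 0.0413
```

Request:
send_rows([
  [-1, [0, -3, 3], 0],
  [-1, [0, 0, 4], 0],
  [-1, [0, 0, 2], 0],
  [-1, [0, 0, 1], 0],
  [-1, [0, 0, 0], 0],
  [-1, [0, 0, 0], 0],
])

```text
t: 15.75
tool_pos: [0.453, -0.3794, 0.0197]
orientation: [3.142, 0.001, 0.0]
force: [0.1, -0.3, -5.1]
opening: 0.0411
```

Request:
send_rows([
  [-1, [0, 0, 0.5], 0],
  [-1, [0, 0, 0.5], 0],
  [-1, [0, 0, 0], 0],
])

```text
t: 16.05
tool_pos: [0.4529, -0.3793, 0.0186]
orientation: [-3.141, -0.001, 0.0]
force: [0.6, -0.3, -4.4]
opening: 0.0417
```

Request:
send_rows([
  [-1, [0, 0, 0.5], 0],
  [-1, [0, 0, 0.5], 0],
  [-1, [0, 0, 0], 0],
])

```text
t: 16.35
tool_pos: [0.4531, -0.3794, 0.0184]
orientation: [3.141, 0.001, 0.0]
force: [-3.5, 2.9, 5.7]
opening: 0.0414
```

Contact. Releasing.

Request:
send_rows([
  [-1, [0, 0, -0.5], 0],
  [0.2, [0, 0, 0], 0],
  [0.4, [0, 0, 0], 0],
  [0.7, [0, 0, 0], 0],
  [0.7, [0, 0, 0], 0],
  [0.7, [0, 0, 0], 0],
  [0.7, [0, 0, -15], 0],
  [0.7, [0, 0, -40], 0],
  [0.7, [0, 0, -40], 0],
  [0.7, [0, 0, -40], 0],
  [0.7, [0, 0, -40], 0],
  [0.7, [0, 0, 0], 0],
])

```text
t: 17.55
tool_pos: [0.4558, -0.3821, 0.2024]
orientation: [3.132, 0.001, 0.014]
force: [0.5, -0.1, 1.8]
opening: 0.079
```

```bash
python3 - <<'E'
from h import *
s=st(); w=optics.read_camera("wrist"); cv2.imwrite("pics/w8.png",w["color"][:,:,::-1]);
E
```

```text
t17.55 pos [ 0.4558 -0.3821  0.2024] xax [1.     0.0009 0.0091] yax [ 0.0008 -1.      0.0091] F [ 0.5377 -0.1307  1.7566] op 0.0790
```

View pics/w8.png

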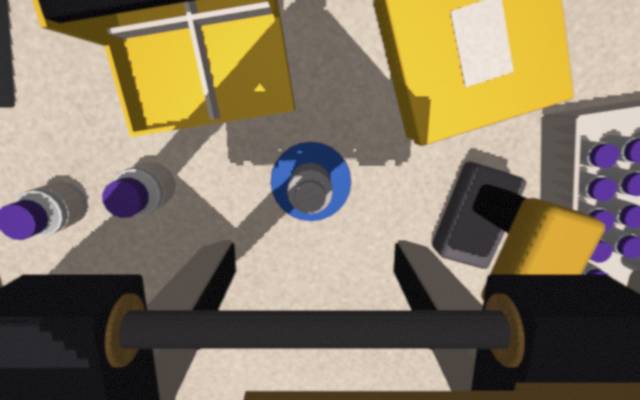

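Request:
send_rows([
  [0.1, [15, -25, -10], 0],
  [0.1, [20, -35, -20], 0],
  [0.1, [20, -35, -20], 0],
  [0.1, [15, -35, 0], 0],
  [0.1, [0, 0, 0], -0.075],
  [0.1, [0, 0, 0], -0.075],
  [0.1, [0, 0, 0], 0],
  [0.1, [0, 0, 0], 0],
  [0.1, [0, 0, 0], 0],
])

```text
t: 18.5
tool_pos: [0.5225, -0.2494, 0.2427]
orientation: [-3.132, -0.233, 0.001]
force: [0.3, 0.9, -0.2]
opening: 0.0509
```

```bash
python3 - <<'E'
from h import *
s=st(); w=optics.read_camera("wrist"); cv2.imwrite("pics/w9.png",w["color"][:,:,::-1]);
for a,b in blobs(purple(w["color"]),50): print(a,b,atz(w,a,.068))
np.savez("w9",**w)
E
```

```text
t18.50 pos [ 0.5225 -0.2494  0.2427] xax [ 0.989   0.148  -0.0007] yax [ 0.148  -0.989  -0.0005] F [ 0.3187  0.9354 -0.1719] op 0.0509
[  6.1345 213.4314] [  0 198  16  31 357] [0.4446 0.0469 0.068 ]
[273.4911 242.1148] [258 226  31  34 784] [ 0.454  -0.2184  0.068 ]
[180.0887 248.1194] [163 232  35  34 913] [ 0.4333 -0.1253  0.068 ]
```

View pics/w9.png

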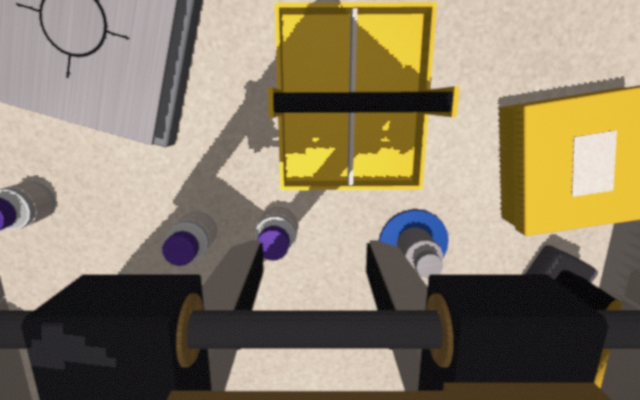

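```bash
cat >> h.py <<'E'
from scipy.optimize import least_squares
def fit_rect(c,uv,pts,x0):
    """uv pixel list, pts local 3D; solve x,y,yaw"""
    pts=np.array(pts,float)
    def W(v):
        cs,sn=np.cos(v[2]),np.sin(v[2]); return np.c_[v[0]+cs*pts[:,0]-sn*pts[:,1], v[1]+sn*pts[:,0]+cs*pts[:,1], pts[:,2]]
    r=least_squares(lambda v:(proj(c,W(v))-uv).ravel(),x0); return r.x,np.abs(r.fun).reshape(-1,2)
E
python3 - <<'E'
from h import *
w=dict(np.load("w9.npz"))
a=.09;b=.076
v,e=fit_rect(w,np.array([(276,3),(436,5),(420,189),(281,187)]),[(a,b,.035),(a,-b,.035),(-a,-b,.035),(-a,b,.035)],[.6,-.27,.15]); print(v,e)
v,e=fit_rect(w,np.array([(276,3),(436,5),(420,189),(281,187),(273,101),(456,101)]),[(a,b,.035),(a,-b,.035),(-a,-b,.035),(-a,b,.035),(0,.072,.112),(0,-.072,.112)],[.6,-.27,.15]); print(v,e)
# dims check: distance of corner points
P=[atz(w,u,.035) for u in [(276,3),(436,5),(420,189),(281,187)]]; print([np.linalg.norm(P[i]-P[(i+1)%4]) for i in range(4)])
g=cv2.cvtColor(w["color"],cv2.COLOR_RGB2HSV)
E
python3 - <<'E'
import cv2
i=cv2.imread("pics/w9.png")[150:280,140:330]; cv2.imwrite("pics/w9z.png",cv2.resize(i,None,fx=4,fy=4,interpolation=2))
E
```

```text
[ 0.6001 -0.2771  0.143 ] [[1.2494 1.2531]
 [2.143  2.1057]
 [1.3521 1.9178]
 [2.3805 2.9369]]
[ 0.6009 -0.2775  0.145 ] [[0.8865 1.8499]
 [2.6039 3.0669]
 [2.0844 1.1866]
 [1.723  2.4837]
 [0.3786 0.6466]
 [1.3558 1.5312]]
[np.float64(0.14904217119682664), np.float64(0.17613799305954597), np.float64(0.14779183935036844), np.float64(0.17573857097628134)]
```

View pics/w9z.png

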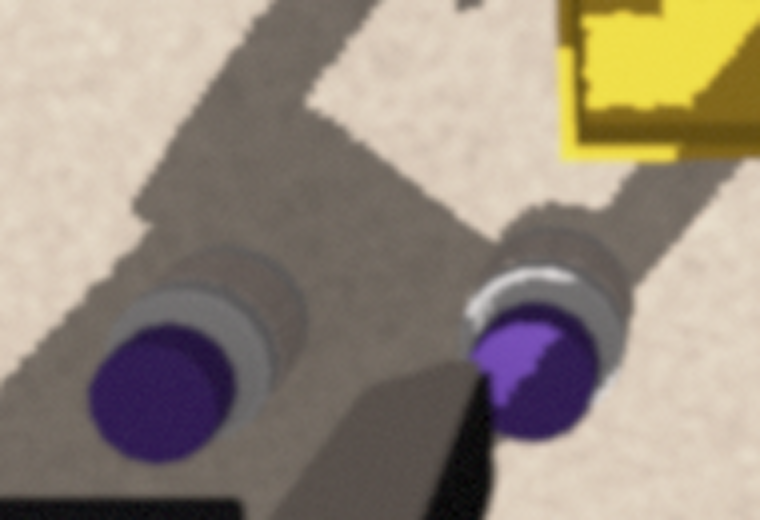

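```bash
python3 - <<'E'
from h import *
print(local([.451,-.2184,.12]))
E
```

```text
[-66.0743 -41.3162 122.8534]
```

Request:
send_rows([
  [0.1, [-22, -14, 20], 0],
  [0.1, [-22, -14, 40], 0],
  [0.1, [-22, -13, 40], 0],
  [0.1, [0, 0, 22], 0],
  [0.1, [0, 0, 0], 0],
  [0.1, [0, 0, 0], 0],
])

```text
t: 19.15
tool_pos: [0.4519, -0.2191, 0.1221]
orientation: [3.132, 0.235, 0.001]
force: [0.0, 0.1, 1.9]
opening: 0.0515
```

```bash
python3 - <<'E'
from h import *
s=st(); w=optics.read_camera("wrist"); cv2.imwrite("pics/w10.png",w["color"][:,:,::-1]);
for a,b in blobs(purple(w["color"]),50): print(a,b,atz(w,a,.06))
E
```

```text
t19.15 pos [ 0.4519 -0.2191  0.1221] xax [0.9888 0.1493 0.0006] yax [ 0.1493 -0.9888  0.0004] F [0.0384 0.1402 1.8734] op 0.0515
[310.2661 219.5781] [ 286  193   50   54 2093] [ 0.4499 -0.2174  0.06  ]
[165.2939 227.9125] [ 137  202   57   54 2331] [ 0.4295 -0.1224  0.06  ]
```

View pics/w10.png

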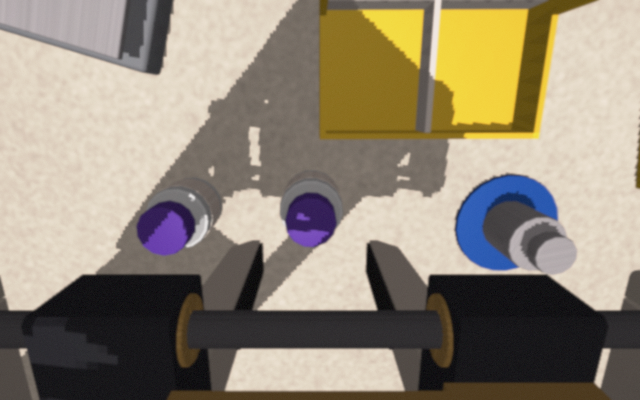

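Request:
send_rows([
  [0.1, [-2, -1, 25], 0],
  [0.1, [0, 0, 28], 0],
  [0.1, [0, 0, 15], 0],
  [0.1, [0, 0, 5], 0],
  [0.1, [0, 0, 0], 0],
  [-0.5, [0, 0, 0], 0],
  [-0.5, [0, 0, 0], 0],
  [-0.5, [0, 0, 0], 0],
  [-0.5, [0, 0, 0], 0],
  [-0.5, [0, 0, 0], 0],
], newtons=20)

```text
t: 20.2
tool_pos: [0.4502, -0.2185, 0.0494]
orientation: [3.131, 0.237, 0.003]
force: [0.2, 0.8, 6.5]
opening: 0.0334
```

Request:
send_rows([
  [-0.5, [0, 0, -10], 0],
  [-0.5, [0, 0, -30], 0],
  [-0.5, [0, 0, -45], 0],
  [-0.5, [0, 0, -45], 0],
  [-0.5, [0, 0, -15], 0],
  [-0.5, [0, 0, 0], 0],
])

```text
t: 20.8
tool_pos: [0.4509, -0.219, 0.1966]
orientation: [3.129, 0.236, 0.008]
force: [0.7, -0.1, -1.1]
opening: 0.0334
```

```bash
python3 - <<'E'
from h import *
st()
print(local([.6503,-.3074,.19]))
E
```

```text
t20.80 pos [ 0.4509 -0.219   0.1966] xax [0.9886 0.1502 0.0045] yax [ 0.1502 -0.9886  0.0039] F [ 0.7345 -0.1091 -1.1262] op 0.0334
[183.8372 117.3395   7.9308]
```

Request:
send_rows([
  [-0.5, [20, 13, 0], 0],
  [-0.5, [35, 22, 0], 0],
  [-0.5, [35, 22, 0], 0],
  [-0.5, [35, 22, 0], 0],
  [-0.5, [35, 22, 0], 0],
  [-0.5, [24, 16, 0], 0],
  [-0.5, [0, 0, 0], 0],
  [-0.5, [0, 0, 0], 0],
  [-0.5, [0, 0, 0], 0],
])

```text
t: 21.7
tool_pos: [0.6475, -0.3054, 0.1917]
orientation: [-3.131, -0.237, 0.003]
force: [-1.1, 0.2, -1.0]
opening: 0.0336
```

```bash
python3 - <<'E'
from h import *
s=st(); w=optics.read_camera("wrist"); cv2.imwrite("pics/w11.png",w["color"][:,:,::-1]); st();print(local([.6503,-.3074,.06]))
E
```

```text
t21.70 pos [ 0.6475 -0.3054  0.1917] xax [ 0.9887  0.1502 -0.002 ] yax [ 0.1502 -0.9887 -0.0015] F [-1.0753  0.1761 -0.9561] op 0.0336
t21.75 pos [ 0.6477 -0.3055  0.1926] xax [ 0.9887  0.1502 -0.001 ] yax [ 0.1502 -0.9887 -0.0008] F [ 0.7129 -0.4645 -0.7428] op 0.0335
[  2.3838   2.4056 132.6169]
```

View pics/w11.png

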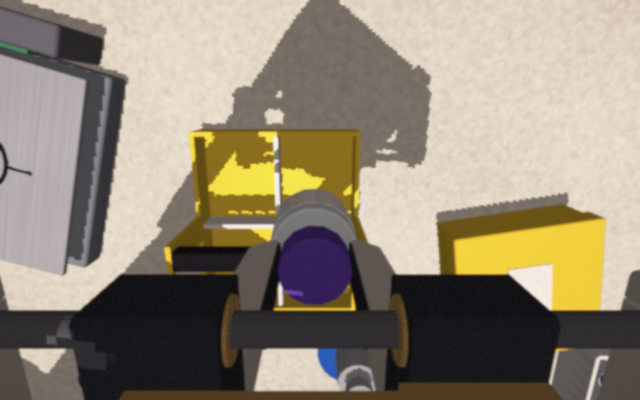

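Request:
send_rows([
  [-0.5, [2, 2, 25], 0],
  [-0.5, [0, 0, 40], 0],
  [-0.5, [0, 0, 40], 0],
  [-0.5, [0, 0, 20], 0],
  [-0.5, [0, 0, 8], 0],
  [-0.5, [0, 0, 2], 0],
  [-0.5, [0, 0, 0], 0],
])

```text
t: 22.45
tool_pos: [0.6518, -0.3081, 0.0602]
orientation: [3.131, 0.237, 0.003]
force: [0.5, 0.3, 0.9]
opening: 0.0333
```

Request:
send_rows([
  [-0.5, [0, 0, 2], 0],
  [-0.5, [0, 0, 2], 0],
  [-0.5, [0, 0, 1], 0],
  [-0.5, [0, 0, 0], 0],
])

```text
t: 22.85
tool_pos: [0.6518, -0.308, 0.0543]
orientation: [3.132, 0.237, 0.003]
force: [-0.1, 1.1, 3.0]
opening: 0.0333
```

Bottle is on the floor of the cell (+3 N). Release, raise.

Request:
send_rows([
  [0, [0, 0, 0], 0],
  [0, [0, 0, 0], 0],
  [0, [0, 0, 0], 0],
  [0, [0, 0, -15], 0],
  [0.1, [0, 0, -40], 0],
  [0.1, [0, 0, -40], 0],
  [0.1, [0, 0, -40], 0],
  [0.1, [0, 0, 0], 0],
  [0.1, [-20, -20, 0], 0],
  [0.1, [-40, -32, 0], 0],
  [0.1, [-40, -32, 0], 0],
  [0.1, [-40, -32, 0], 0],
])

```text
t: 24.05
tool_pos: [0.4968, -0.215, 0.1884]
orientation: [3.132, 0.237, 0.001]
force: [-0.5, -1.1, 0.9]
opening: 0.0516
```

Request:
send_rows([
  [0.1, [-40, -32, 0], 0],
  [0.1, [-15, -30, 0], 0],
  [0.1, [0, -15, 0], 0],
  [0.1, [0, 0, 0], 0],
  [0.1, [0, 0, 0], 0],
  [0.1, [0, 0, 0], 0],
])

```text
t: 24.65
tool_pos: [0.4344, -0.1494, 0.1884]
orientation: [3.132, 0.237, 0.0]
force: [0.0, 0.4, -0.3]
opening: 0.0511
```

```bash
python3 - <<'E'
from h import *
s=st(); w=optics.read_camera("wrist"); cv2.imwrite("pics/w12.png",w["color"][:,:,::-1]); st()
for a,b in blobs(purple(w["color"]),50): print(a,b,atz(w,a,.06),atz(w,a,.065))
E
```

```text
t24.65 pos [ 0.4344 -0.1494  0.1884] xax [0.9887 0.1502 0.0002] yax [ 0.1502 -0.9887  0.0005] F [ 0.0297  0.3828 -0.322 ] op 0.0511
t24.70 pos [ 0.4342 -0.1494  0.1882] xax [ 0.9887  0.1499 -0.0001] yax [ 0.1499 -0.9887  0.0002] F [-0.0389 -0.1606  0.0725] op 0.0513
[ 50.4405 149.5   ] [  24  130   54   41 1764] [0.4379 0.0677 0.06  ] [0.4391 0.0641 0.065 ]
[281.2043 193.8717] [ 262  174   39   41 1263] [ 0.4294 -0.1226  0.06  ] [ 0.4307 -0.1229  0.065 ]
```

View pics/w12.png

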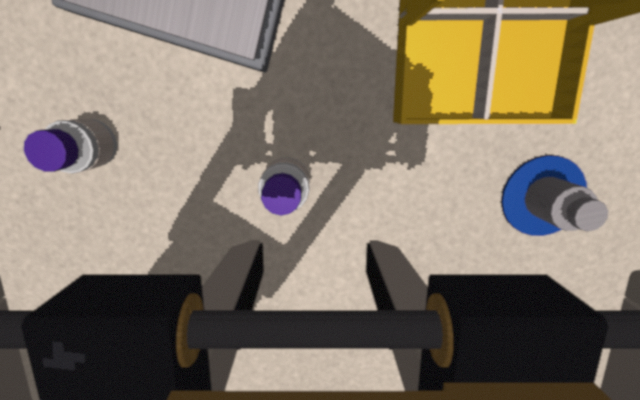

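Request:
send_rows([
  [0.1, [-1, -9, 0], 0],
  [0.1, [0, -12, 20], 0],
  [0.1, [0, -6, 40], 0],
  [0.1, [0, 0, 40], 0],
  [0.1, [0, 0, 25], 0],
  [0.1, [0, 0, 10], 0],
  [0.1, [0, 0, 3], 0],
  [0.1, [0, 0, 0], 0],
  [0.1, [0, 0, 0], 0],
])

```text
t: 25.6
tool_pos: [0.4298, -0.1226, 0.0518]
orientation: [3.132, 0.236, 0.004]
force: [0.2, -0.3, 0.5]
opening: 0.0514
```

```bash
python3 - <<'E'
from h import *
s=st(); w=optics.read_camera("wrist"); cv2.imwrite("pics/w13.png",w["color"][:,:,::-1]); st()
E
```

```text
t25.60 pos [ 0.4298 -0.1226  0.0518] xax [0.9887 0.1501 0.0022] yax [ 0.1501 -0.9887  0.0013] F [ 0.1602 -0.3361  0.4608] op 0.0514
t25.65 pos [ 0.4298 -0.1227  0.0519] xax [0.9887 0.1501 0.0025] yax [ 0.1501 -0.9887  0.0015] F [-0.239   0.7847  0.1592] op 0.0516
```

View pics/w13.png

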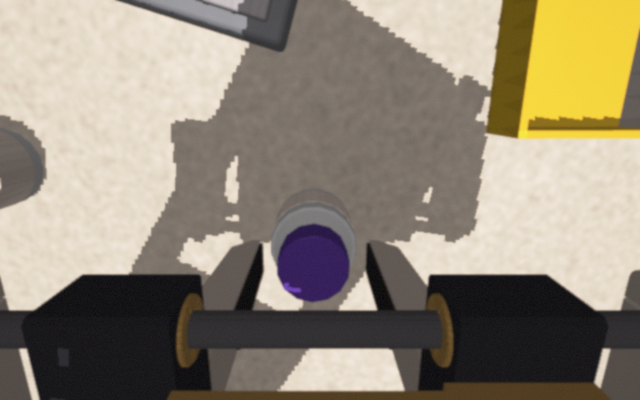

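Centred. Lower 2 mm, close, lift.

Request:
send_rows([
  [0.1, [0, 0, 2], 0],
  [-0.5, [0, 0, 0], 0],
  [-0.5, [0, 0, 0], 0],
  [-0.5, [0, 0, 0], 0],
  [-0.5, [0, 0, 0], 0],
  [-0.5, [0, 0, 0], 0],
  [-0.5, [0, 0, -10], 0],
  [-0.5, [0, 0, -30], 0],
  [-0.5, [0, 0, -45], 0],
  [-0.5, [0, 0, -45], 0],
  [-0.5, [0, 0, -12], 0],
  [-0.5, [0, 0, 0], 0],
])

```text
t: 26.85
tool_pos: [0.4301, -0.1227, 0.1932]
orientation: [3.13, 0.237, 0.008]
force: [-0.5, -0.1, -1.0]
opening: 0.0336
```

```bash
python3 - <<'E'
from h import *
s=st(); print(local([.6397,-.2342,.19]))
E
```

```text
t26.85 pos [ 0.4301 -0.1227  0.1932] xax [0.9886 0.1503 0.0047] yax [ 0.1503 -0.9886  0.0028] F [-0.5202 -0.0799 -1.0092] op 0.0336
[190.445  141.7016   4.4638]
```

Request:
send_rows([
  [-0.5, [20, 15, 0], 0],
  [-0.5, [35, 26, 0], 0],
  [-0.5, [35, 26, 0], 0],
  [-0.5, [35, 26, 0], 0],
  [-0.5, [35, 26, 0], 0],
  [-0.5, [30, 23, 0], 0],
  [-0.5, [0, 0, 0], 0],
  [-0.5, [0, 0, 0], 0],
  [-0.5, [0, 0, 0], 0],
])

```text
t: 27.75
tool_pos: [0.6364, -0.2332, 0.1886]
orientation: [-3.131, -0.237, 0.004]
force: [-0.5, 0.6, -0.7]
opening: 0.0337
```

```bash
python3 - <<'E'
from h import *
s=st(); w=optics.read_camera("wrist"); cv2.imwrite("pics/w14.png",w["color"][:,:,::-1]); st();print(local([.6397,-.2342,.06]))
E
```

```text
t27.75 pos [ 0.6364 -0.2332  0.1886] xax [ 0.9886  0.1504 -0.0022] yax [ 0.1504 -0.9886 -0.0015] F [-0.4572  0.6309 -0.7023] op 0.0337
t27.80 pos [ 0.6366 -0.2332  0.1897] xax [ 0.9886  0.1505 -0.0008] yax [ 0.1505 -0.9886 -0.0006] F [ 0.135   0.9737 -0.3243] op 0.0337
[  2.9818   1.4998 129.7088]
```

View pics/w14.png

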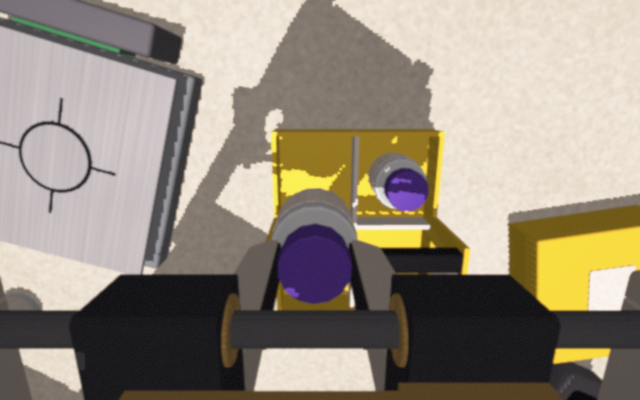

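Request:
send_rows([
  [-0.5, [2, 1, 25], 0],
  [-0.5, [0, 0, 40], 0],
  [-0.5, [0, 0, 40], 0],
  [-0.5, [0, 0, 18], 0],
  [-0.5, [0, 0, 6], 0],
  [-0.5, [0, 0, 2], 0],
  [-0.5, [0, 0, 2], 0],
  [-0.5, [0, 0, 1], 0],
  [-0.5, [0, 0, 0], 0],
])

```text
t: 28.7
tool_pos: [0.6407, -0.235, 0.0577]
orientation: [3.132, 0.237, 0.003]
force: [-0.6, 0.5, -0.7]
opening: 0.0331
```

Request:
send_rows([
  [-0.5, [0, 0, 1], 0],
  [-0.5, [0, 0, 1], 0],
  [-0.5, [0, 0, 1], 0],
  [-0.5, [0, 0, 0], 0],
])

```text
t: 29.1
tool_pos: [0.64, -0.2346, 0.0534]
orientation: [3.133, 0.237, 0.001]
force: [-0.1, -0.5, 1.5]
opening: 0.0337
```

Request:
send_rows([
  [0, [0, 0, 0], 0],
  [0, [0, 0, 0], 0],
  [0, [0, 0, 0], 0],
  [0, [0, 0, -15], 0],
  [0.1, [0, 0, -40], 0],
  [0.1, [0, 0, -40], 0],
  [0.1, [0, 0, -40], 0],
  [0.1, [0, 0, 0], 0],
  [0.1, [-10, -20, 0], 0],
  [0.1, [-19, -38, 0], 0],
  [0.1, [-19, -38, 0], 0],
  [0.1, [-19, -38, 0], 0],
])

```text
t: 30.3
tool_pos: [0.5525, -0.1112, 0.1887]
orientation: [3.133, 0.236, 0.001]
force: [1.1, -0.3, 0.0]
opening: 0.0511
```

Request:
send_rows([
  [0.1, [-19, -38, 0], 0],
  [0.1, [-19, -38, 0], 0],
  [0.1, [-19, -38, 0], 0],
  [0.1, [-19, -38, 0], 0],
  [0.1, [-10, -15, 0], 0],
  [0.1, [0, 0, 0], 0],
  [0.1, [0, 0, 0], -0.14],
  [0.1, [0, 0, 0], -0.14],
  [0.1, [0, 0, 0], -0.14],
  [0.1, [0, 0, 0], -0.14],
  [0.1, [0, 0, 0], -0.14],
  [0.1, [0, 0, 0], -0.14],
])

```text
t: 31.5
tool_pos: [0.4441, 0.0391, 0.1887]
orientation: [2.76, 1.5, 0.001]
force: [-0.2, 0.9, 0.9]
opening: 0.0512
```

Request:
send_rows([
  [0.1, [0, 0, 0], -0.14],
  [0.1, [0, 0, 0], -0.14],
  [0.1, [0, 0, 0], -0.14],
  [0.1, [0, 0, 0], -0.14],
  [0.1, [0, 0, 0], 0],
  [0.1, [0, 0, 0], 0],
])

```text
t: 32.1
tool_pos: [0.4438, 0.0394, 0.1885]
orientation: [2.249, 2.193, 0.0]
force: [0.1, -0.3, -0.3]
opening: 0.0512
```

```bash
python3 - <<'E'
from h import *
s=st(); w=optics.read_camera("wrist"); cv2.imwrite("pics/w15.png",w["color"][:,:,::-1]); st()
for a,b in blobs(purple(w["color"]),50): print(a,b,atz(w,a,.06),local(np.r_[atz(w,a,.06)[:2],.05]))
E
```

```text
t32.10 pos [0.4438 0.0394 0.1885] xax [ 0.0249  0.9997 -0.0002] yax [ 0.9997 -0.0249  0.0005] F [ 0.0697 -0.3404 -0.2867] op 0.0512
t32.15 pos [0.4437 0.0396 0.1884] xax [ 0.0245  0.9997 -0.0001] yax [ 0.9997 -0.0245  0.0004] F [-0.958  -0.4082 -0.215 ] op 0.0511
[307.2791 159.9323] [ 287  139   41   42 1315] [0.4378 0.0679 0.06  ] [ 28.1778  -6.6328 138.3773]
```

View pics/w15.png

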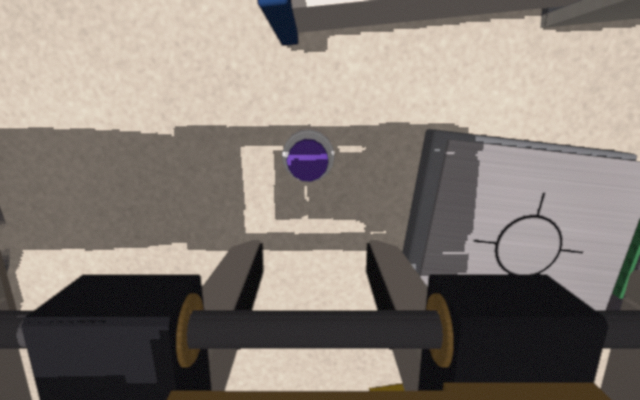

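Request:
send_rows([
  [0.1, [9, -3, 0], 0],
  [0.1, [12, -4, 20], 0],
  [0.1, [7, 0, 40], 0],
  [0.1, [0, 0, 40], 0],
  [0.1, [0, 0, 25], 0],
  [0.1, [0, 0, 10], 0],
  [0.1, [0, 0, 3], 0],
  [0.1, [0, 0, 0], 0],
  [0.1, [0, 0, 0], 0],
])

```text
t: 33.05
tool_pos: [0.4383, 0.0682, 0.0519]
orientation: [2.243, 2.197, 0.003]
force: [-0.4, 0.0, -0.7]
opening: 0.0511
```

```bash
python3 - <<'E'
from h import *
s=st(); w=optics.read_camera("wrist"); cv2.imwrite("pics/w16.png",w["color"][:,:,::-1]); st()
E
```

```text
t33.05 pos [0.4383 0.0682 0.0519] xax [0.0204 0.9998 0.0002] yax [ 0.9998 -0.0204  0.0028] F [-0.3619  0.0127 -0.6808] op 0.0511
t33.10 pos [0.4383 0.0682 0.0519] xax [0.0203 0.9998 0.0002] yax [ 0.9998 -0.0203  0.0029] F [-0.2468 -0.3448  0.578 ] op 0.0512
```

View pics/w16.png

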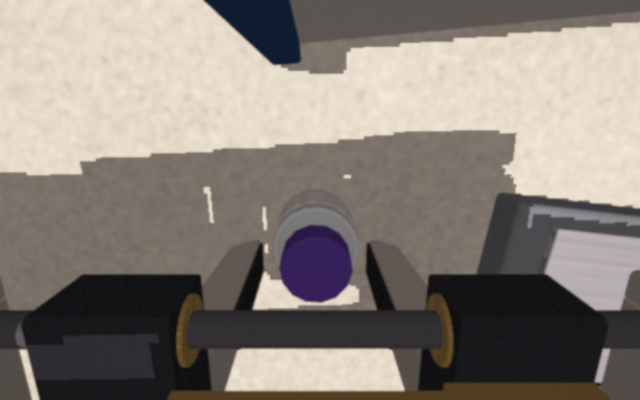

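Request:
send_rows([
  [0.1, [0, 0, 2], 0],
  [-0.5, [0, 0, 0], 0],
  [-0.5, [0, 0, 0], 0],
  [-0.5, [0, 0, 0], 0],
  [-0.5, [0, 0, 0], 0],
  [-0.5, [0, 0, 0], 0],
  [-0.5, [0, 0, -10], 0],
  [-0.5, [0, 0, -30], 0],
  [-0.5, [0, 0, -45], 0],
  [-0.5, [0, 0, -45], 0],
  [-0.5, [0, 0, -12], 0],
  [-0.5, [0, 0, 0], 0.14],
])

```text
t: 34.3
tool_pos: [0.4386, 0.0682, 0.1937]
orientation: [2.39, 2.034, 0.007]
force: [-0.6, 0.2, -1.6]
opening: 0.0341
```

Request:
send_rows([
  [-0.5, [0, 0, 0], 0.14],
  [-0.5, [0, 0, 0], 0.14],
  [-0.5, [0, 0, 0], 0.14],
  [-0.5, [0, 0, 0], 0.14],
  [-0.5, [0, 0, 0], 0.14],
  [-0.5, [0, 0, 0], 0.14],
  [-0.5, [0, 0, 0], 0.14],
  [-0.5, [0, 0, 0], 0.14],
  [-0.5, [0, 0, 0], 0.14],
  [-0.5, [0, 0, 0], 0],
  [-0.5, [0, 0, 0], 0],
])

```text
t: 35.4
tool_pos: [0.4365, 0.0681, 0.1898]
orientation: [-3.132, -0.243, 0.001]
force: [-0.2, -0.6, -0.3]
opening: 0.0333
```

```bash
python3 - <<'E'
from h import *
s=st(); print(local([.5506-.04,-.2471,.19]))
E
```

```text
t35.40 pos [0.4365 0.0681 0.1898] xax [ 0.988   0.1544 -0.0008] yax [ 0.1544 -0.988  -0.0001] F [-0.1607 -0.5871 -0.3033] op 0.0333
[ 24.5189 322.8934  -0.2586]
```

Request:
send_rows([
  [-0.5, [2, 20, 0], 0],
  [-0.5, [3, 40, 0], 0],
  [-0.5, [3, 40, 0], 0],
  [-0.5, [3, 40, 0], 0],
  [-0.5, [3, 40, 0], 0],
  [-0.5, [3, 40, 0], 0],
  [-0.5, [3, 40, 0], 0],
  [-0.5, [3, 40, 0], 0],
  [-0.5, [1, 23, 0], 0],
  [-0.5, [0, 0, 0], 0],
  [-0.5, [0, 0, 0], 0],
  [-0.5, [0, 0, 0], 0],
])

```text
t: 36.6
tool_pos: [0.5089, -0.2465, 0.1899]
orientation: [-3.132, -0.24, 0.001]
force: [0.9, 0.6, -1.3]
opening: 0.0334
```

```bash
python3 - <<'E'
from h import *
s=st(); w=optics.read_camera("wrist"); cv2.imwrite("pics/w17.png",w["color"][:,:,::-1]); st()
np.savez("w17",**w)
v=[.6005,-.2773,.144]; cs,sn=np.cos(v[2]),np.sin(v[2])
print(proj(w,[[v[0]+cs*a-sn*b,v[1]+sn*a+cs*b,.035] for a,b in [(.09,.076),(.09,-.076),(-.09,-.076),(-.09,.076)]]))
E
```

```text
t36.60 pos [ 0.5089 -0.2465  0.1899] xax [ 0.9883  0.1523 -0.0004] yax [ 0.1523 -0.9883 -0.0008] F [ 0.8937  0.6467 -1.3452] op 0.0334
t36.65 pos [ 0.509  -0.2464  0.1901] xax [ 0.9883  0.1524 -0.0002] yax [ 0.1524 -0.9883 -0.0005] F [ 0.5967 -0.8304 -1.2299] op 0.0338
[[274.4423 -35.3875]
 [469.431  -33.2913]
 [444.6279 191.0643]
 [278.3364 189.3744]]
```

View pics/w17.png

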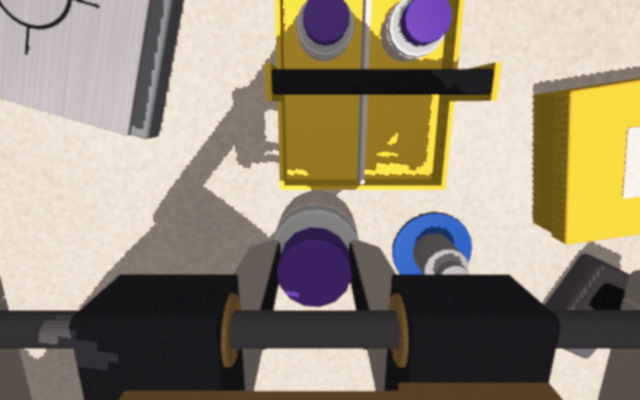

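Request:
send_rows([
  [-0.5, [14, 3, 0], 0],
  [-0.5, [18, 3, 0], 0],
  [-0.5, [10, 1, 0], 0],
  [-0.5, [0, 0, 30], 0],
  [-0.5, [0, 0, 40], 0],
  [-0.5, [0, 0, 40], 0],
  [-0.5, [0, 0, 16], 0],
  [-0.5, [0, 0, 4], 0],
  [-0.5, [0, 0, 2], 0],
  [-0.5, [0, 0, 0], 0],
  [-0.5, [0, 0, 0], 0],
])

```text
t: 37.75
tool_pos: [0.5532, -0.249, 0.0605]
orientation: [3.131, 0.237, 0.005]
force: [0.5, 0.5, -0.4]
opening: 0.0336
```

Request:
send_rows([
  [-0.5, [0, 0, 2], 0],
  [-0.5, [0, 0, 2], 0],
  [-0.5, [0, 0, 1], 0],
  [-0.5, [0, 0, 1], 0],
  [-0.5, [0, 0, 0], 0],
])

```text
t: 38.25
tool_pos: [0.5522, -0.2486, 0.0531]
orientation: [3.132, 0.236, 0.002]
force: [-0.8, 0.5, 4.1]
opening: 0.0336
```

Request:
send_rows([
  [0, [0, 0, 0], 0],
  [0, [0, 0, 0], 0],
  [0, [0, 0, 0], 0],
  [0, [0, 0, -15], 0],
  [0.1, [0, 0, -40], 0],
  [0.1, [0, 0, -40], 0],
  [0.1, [0, 0, -45], 0],
  [0.1, [0, 0, -20], 0],
  [0.1, [0, 0, 0], 0],
  [0.1, [0, 0, 0], -0.142],
  [0.1, [0, 0, 0], -0.142],
  [0.1, [0, 0, 0], -0.142],
])

```text
t: 39.45
tool_pos: [0.551, -0.2478, 0.2111]
orientation: [-3.008, -0.902, 0.002]
force: [0.7, 0.3, 0.2]
opening: 0.0509
```

Request:
send_rows([
  [0.1, [0, 0, 0], -0.142],
  [0.1, [0, 0, 0], -0.142],
  [0.1, [0, 0, 0], -0.142],
  [0.1, [0, 0, 0], -0.142],
  [0.1, [0, 0, 0], -0.142],
  [0.1, [0, 0, 0], -0.142],
  [0.1, [0, 0, 0], -0.142],
  [0.1, [0, 0, 0], -0.142],
  [0.1, [-30, 30, 0], 0],
  [0.1, [-30, 15, 0], 0],
  [0.1, [0, 0, 0], 0],
  [0.1, [0, 0, 0], 0],
])

```text
t: 40.65
tool_pos: [0.6041, -0.3012, 0.2103]
orientation: [-2.057, -2.37, 0.001]
force: [-0.8, -0.6, -0.6]
opening: 0.0512
```

```bash
python3 - <<'E'
from h import *
s=st(); w=optics.read_camera("wrist"); cv2.imwrite("pics/w18.png",w["color"][:,:,::-1]); st()
np.savez("w18",**w)
v=[.6005,-.2773,.144]; cs,sn=np.cos(v[2]),np.sin(v[2])
print(proj(w,[[v[0]+cs*a-sn*b,v[1]+sn*a+cs*b,z] for a,b,z in [(.09,.076,.035),(.09,-.076,.035),(-.09,-.076,.035),(-.09,.076,.035),(0,0.068,.112),(0,-.068,.112)]]))
E
```

```text
t40.65 pos [ 0.6041 -0.3012  0.2103] xax [-0.1409  0.99    0.002 ] yax [ 0.99    0.1409 -0.0022] F [-0.8313 -0.574  -0.6027] op 0.0512
t40.70 pos [ 0.6041 -0.3007  0.211 ] xax [-0.1413  0.99    0.0016] yax [ 0.99    0.1413 -0.0016] F [-0.0683  0.3494  0.4462] op 0.0515
[[416.662   72.1787]
 [405.4798 232.7995]
 [226.2248 232.8697]
 [214.9319  72.56  ]
 [315.7894  75.3138]
 [315.8637 256.9567]]
```

View pics/w18.png

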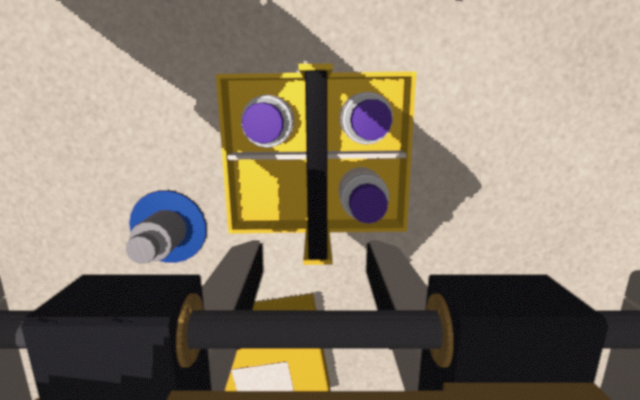

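```bash
python3 - <<'E'
from h import *
print(local([.6005,-.272,.086]))
E
```

```text
[ 28.7637   0.7144 125.018 ]
```

Request:
send_rows([
  [0.1, [10, 1, 0], 0],
  [0.1, [12, 0, 20], 0],
  [0.1, [7, 0, 40], 0],
  [0.1, [0, 0, 35], 0],
  [0.1, [0, 0, 20], 0],
  [0.1, [0, 0, 8], 0],
  [0.1, [0, 0, 2], 0],
  [0.1, [0, 0, 0], 0],
  [0.1, [0, 0, 0], 0],
])

```text
t: 41.6
tool_pos: [0.6027, -0.2728, 0.0894]
orientation: [2.056, 2.371, 0.001]
force: [0.1, 0.5, 0.3]
opening: 0.051
```

```bash
python3 - <<'E'
from h import *
s=st(); w=optics.read_camera("wrist"); cv2.imwrite("pics/w19.png",w["color"][:,:,::-1]); st()
E
```

```text
t41.60 pos [ 0.6027 -0.2728  0.0894] xax [-0.1415  0.9899 -0.0019] yax [0.9899 0.1415 0.0026] F [0.0575 0.4914 0.346 ] op 0.0510
t41.65 pos [ 0.6027 -0.2729  0.0893] xax [-0.1415  0.9899 -0.0018] yax [0.9899 0.1415 0.0025] F [-0.714   0.0746  0.0919] op 0.0510
```

View pics/w19.png

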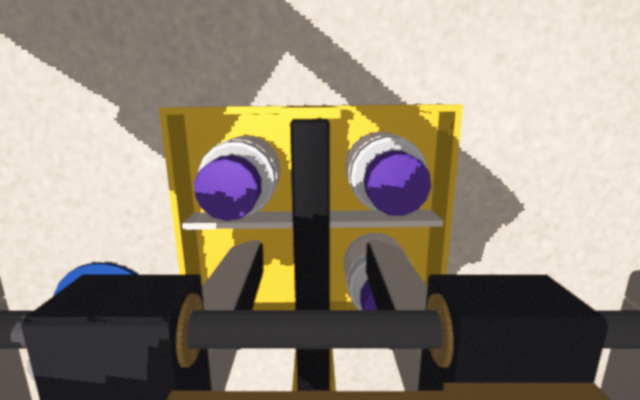

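Request:
send_rows([
  [0.1, [0, -1.5, 2], 0],
  [0.1, [0, 0, 1], 0],
  [-1, [0, 0, 0], 0],
  [-1, [0, 0, 0], 0],
  [-1, [0, 0, 0], 0],
  [-1, [0, 0, 0], 0],
  [-1, [0, 0, 0], 0],
  [-1, [0, 0, 0], 0],
  [-1, [0, 0, 0], 0],
  [-1, [0, 0, 0], 0],
], newtons=55)

```text
t: 42.65
tool_pos: [0.6003, -0.2726, 0.0842]
orientation: [2.058, 2.373, 0.0]
force: [1.9, 0.1, -1.4]
opening: 0.0155
```

Request:
send_rows([
  [-1, [0, 0, -5], 0],
  [-1, [0, 0, -15], 0],
  [-1, [0, 0, -30], 0],
  [-1, [0, 0, -35], 0],
  [-1, [0, 0, -30], 0],
  [-1, [0, 0, -5], 0],
  [-1, [0, 0, 0], 0],
  [-1, [20, 0, 0], 0],
  [-1, [30, 5, 0], 0],
  [-1, [30, 5, 0], 0],
  [-1, [20, 5, 0], 0],
  [-1, [0, 0, 0], 0],
])

```text
t: 43.85
tool_pos: [0.5996, -0.1679, 0.2009]
orientation: [-2.051, -2.372, 0.001]
force: [0.6, -0.5, -5.7]
opening: 0.0156
```

```bash
python3 - <<'E'
from h import *
s=st(); w=optics.read_camera("wrist"); cv2.imwrite("pics/w20.png",w["color"][:,:,::-1]); st()
c=optics.read_camera("scene"); i=c["color"][80:300,180:420,::-1]; cv2.imwrite("pics/s20.png",cv2.resize(i,None,fx=2.5,fy=2.5))
print(proj(w,[.633,-.0155,.055]))
E
```

```text
t43.85 pos [ 0.5996 -0.1679  0.2009] xax [-0.1444  0.9895  0.0036] yax [ 0.9895  0.1444 -0.004 ] F [ 0.5673 -0.4705 -5.6579] op 0.0156
t43.90 pos [ 0.5996 -0.1696  0.2012] xax [-0.1437  0.9896  0.0022] yax [ 0.9896  0.1437 -0.004 ] F [ 0.2383 -0.0918 -4.5345] op 0.0157
[[387.2296   7.2949]]
```

View pics/w20.png

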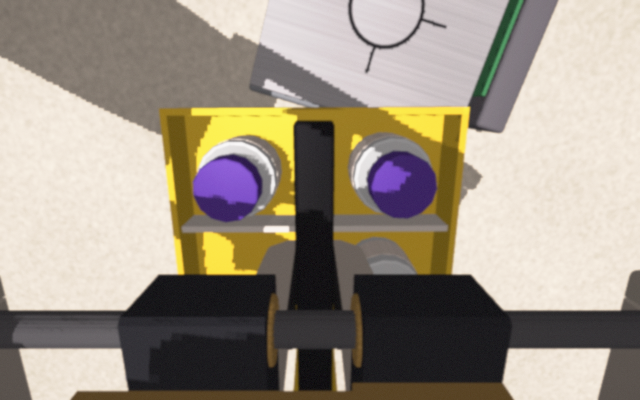

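View pics/s20.png

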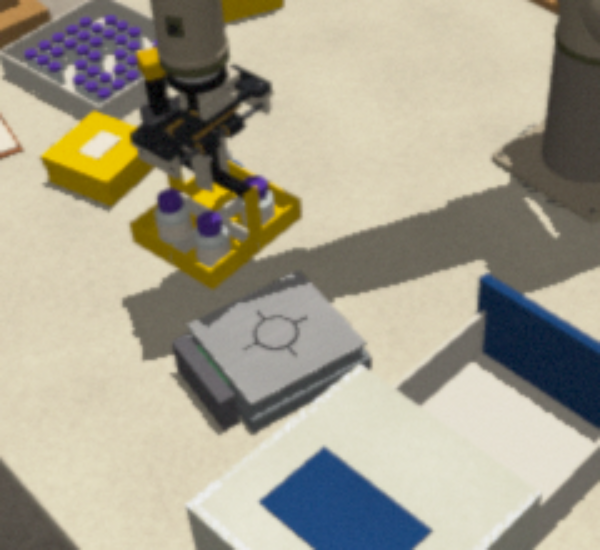

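Request:
send_rows([
  [-1, [0, 0, 0], 0.1],
  [-1, [0, 0, 0], 0.1],
  [-1, [0, 0, 0], 0.087],
  [-1, [0, 0, 0], 0],
  [-1, [0, 15, 0], 0],
  [-1, [0, 15, 0], 0],
  [-1, [0, 0, 0], 0],
  [-1, [0, 0, 0], 0],
  [-1, [0, 0, 0], 0],
])

```text
t: 44.85
tool_pos: [0.6298, -0.176, 0.2035]
orientation: [-2.375, -2.055, 0.001]
force: [-0.2, 0.1, -5.9]
opening: 0.0152
```

```bash
python3 - <<'E'
from h import *
s=st(); w=optics.read_camera("wrist"); cv2.imwrite("pics/w21.png",w["color"][:,:,::-1]); st()
np.savez("w21",**w)
print(proj(w,[.633,-.0155,.055]))
E
```

```text
t44.85 pos [ 0.6298 -0.176   0.2035] xax [0.1439 0.9896 0.0001] yax [ 0.9896 -0.1439 -0.0013] F [-0.2129  0.0945 -5.9338] op 0.0152
t44.90 pos [ 0.6299 -0.1759  0.2038] xax [0.1441 0.9896 0.    ] yax [ 0.9896 -0.1441 -0.0008] F [ 0.0641  0.0186 -4.3131] op 0.0155
[[290.3541 -12.2309]]
```

View pics/w21.png

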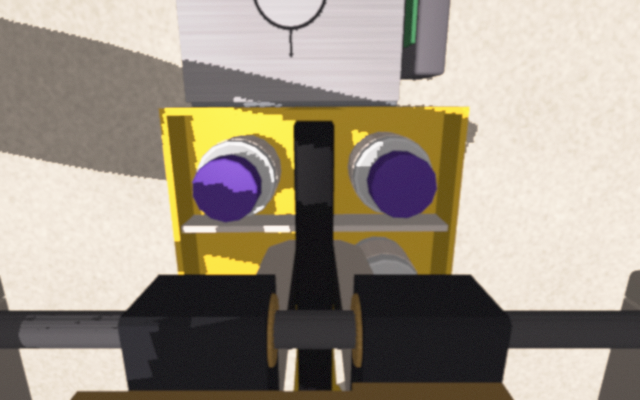

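```bash
python3 - <<'E'
from h import *
w=dict(np.load("w21.npz"))
e=atz(w,(291,56),.055); n=atz(w,(291,28),.055); print(e,n)
# near pan edge, at half 85 mm
m=atz(w,(292,101),.055); print(m, m+.085*np.array([.144,.9896,0]))
l,r=atz(w,(185,100),.055),atz(w,(400,101),.055); print(l,r,(l+r)/2+.085*np.array([.144,.9896,0]),np.linalg.norm(l-r),np.arctan2((r-l)[1],(r-l)[0]))
print(local([.6342,-.0109,.2]))
E
```

```text
[ 0.6256 -0.0643  0.055 ] [ 0.6289 -0.0438  0.055 ]
[ 0.6208 -0.0992  0.055 ] [ 0.633  -0.0151  0.055 ]
[ 0.5321 -0.0856  0.055 ] [ 0.7104 -0.1121  0.055 ] [ 0.6335 -0.0147  0.055 ] 0.18026393620725853 -0.14776446062949422
[163.9542 -19.4746   3.8094]
```

Request:
send_rows([
  [-1, [15, -2, 0], 0],
  [-1, [30, -4, 0], 0],
  [-1, [35, -5, 0], 0],
  [-1, [35, -5, 0], 0],
  [-1, [30, -3, 0], 0],
  [-1, [15, 0, 0], 0],
  [-1, [4, 0, 0], 0],
  [-1, [0, 0, 0], 0],
  [-1, [0, 0, 20], 0],
  [-1, [0, 0, 20], 0],
  [-1, [0, 0, 10], 0],
  [-1, [0, 0, 0], 0],
])

```text
t: 46.1
tool_pos: [0.6339, -0.0119, 0.1518]
orientation: [-2.376, -2.051, 0.005]
force: [-0.5, -0.2, -3.9]
opening: 0.0155
```

```bash
python3 - <<'E'
from h import *
s=st(); print(local([.6342,-.0104,.139]))
E
```

```text
t46.10 pos [ 0.6339 -0.0119  0.1518] xax [ 0.1459  0.9893 -0.0005] yax [ 0.9893 -0.1459 -0.0041] F [-0.4834 -0.1595 -3.8684] op 0.0155
[ 1.5547  0.1443 12.7945]
```

Request:
send_rows([
  [-1, [1, 0, 5], 0],
  [-1, [0, 0, 4], 0],
  [-1, [0, 0, 3], 0],
  [-1, [0, 0, 2], 0],
  [-1, [0, 0, 2], 0],
  [-1, [0, 0, 2], 0],
  [-1, [0, 0, 1], 0],
  [-1, [0, 0, 0], 0],
  [-1, [0, 0, 0], 0],
])

```text
t: 47.0
tool_pos: [0.6357, -0.0098, 0.1355]
orientation: [2.376, 2.055, 0.001]
force: [-0.1, 1.1, -2.5]
opening: 0.0154
```

Request:
send_rows([
  [-1, [0, -1, 2], 0],
  [-1, [0, 0, 2], 0],
  [-1, [0, 0, 1], 0],
  [-1, [0, 0, 0], 0],
  [-1, [0, 0, 0], 0],
])

```text
t: 47.5
tool_pos: [0.635, -0.0097, 0.1306]
orientation: [2.376, 2.054, 0.001]
force: [2.4, -0.9, -0.2]
opening: 0.0157
```

Request:
send_rows([
  [-0.4, [0, 0, 0], 0],
  [-0.1, [0, 0, 0], 0],
  [0, [0, 0, 0], 0],
  [0, [0, 0, 0], 0],
  [0, [0, 0, 0], 0],
  [0, [0, 0, 0], 0],
])

```text
t: 48.1
tool_pos: [0.6345, -0.0096, 0.1301]
orientation: [-2.376, -2.055, 0.0]
force: [0.4, -0.9, 0.8]
opening: 0.046
```

```bash
python3 - <<'E'
from h import *
s=st(); w=optics.read_camera("wrist"); cv2.imwrite("pics/w22.png",w["color"][:,:,::-1]); st()
c=optics.read_camera("scene"); i=c["color"][100:320,180:460,::-1]; cv2.imwrite("pics/s22.png",cv2.resize(i,None,fx=2.5,fy=2.5))
E
```

```text
t48.10 pos [ 0.6345 -0.0096  0.1301] xax [0.1445 0.9895 0.    ] yax [ 0.9895 -0.1445 -0.0001] F [ 0.4238 -0.86    0.7964] op 0.0460
t48.15 pos [ 0.6345 -0.0097  0.1301] xax [ 0.1445  0.9895 -0.    ] yax [ 0.9895 -0.1445 -0.0002] F [ 0.0274  1.3883 -0.4916] op 0.0466
```

View pics/w22.png

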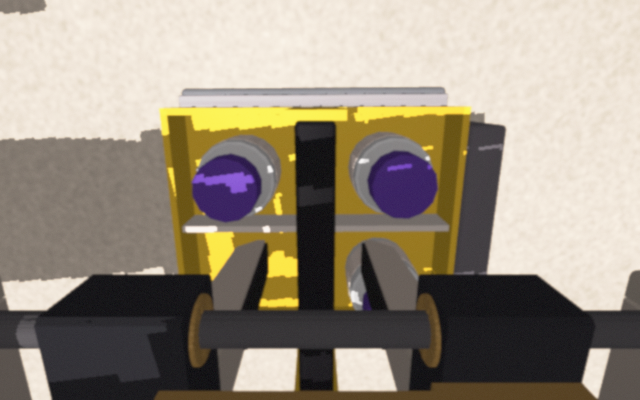

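View pics/s22.png

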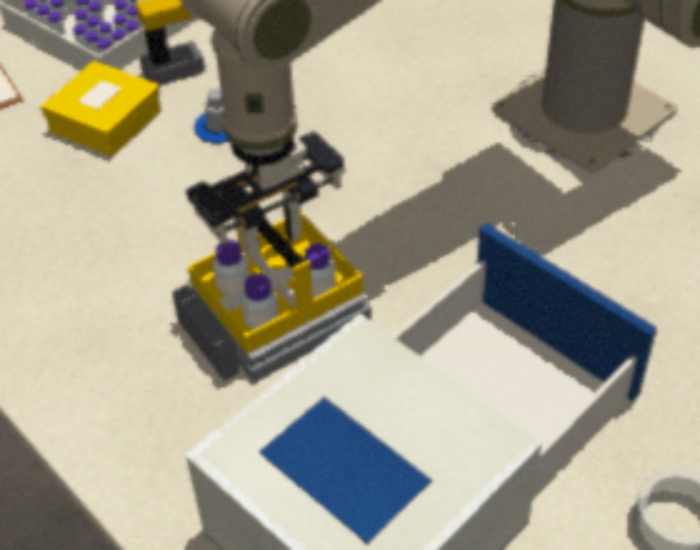

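Request:
send_rows([
  [0, [0, 0, 0], 0],
  [0, [0, 0, 0], 0],
  [0, [0, 0, 0], 0],
  [0, [0, 0, 0], 0],
  [0, [0, 0, 0], 0],
  [0, [0, 0, 0], 0],
  [0, [0, 0, 0], 0],
  [0, [0, 0, 0], 0],
  [0, [0, 0, 0], 0],
  [0, [0, 0, 0], 0],
  [0, [0, 0, 0], 0],
  [0, [0, 0, 0], 0],
])

```text
t: 49.4
tool_pos: [0.6345, -0.0096, 0.1301]
orientation: [-2.377, -2.055, 0.0]
force: [-0.6, -0.3, -0.3]
opening: 0.0465
```

Request:
send_rows([
  [0, [0, 0, 0], 0],
  [0, [0, 0, 0], 0],
  [0, [0, 0, 0], 0],
  [-1, [0, 0, 0], 0],
  [-1, [0, 0, 0], 0],
  [-1, [0, 0, 0], 0],
  [-1, [0, 0, 0], 0],
  [-1, [0, 0, 0], 0],
  [-1, [0, 0, 0], 0],
  [-1, [0, 0, 0], 0],
])

```text
t: 50.4
tool_pos: [0.6346, -0.0097, 0.1302]
orientation: [2.376, 2.055, 0.0]
force: [0.8, 0.2, 0.1]
opening: 0.0155
```

Request:
send_rows([
  [-1, [0, 0, 0], 0],
  [-1, [0, 0, -5], 0],
  [-1, [0, 0, -15], 0],
  [-1, [0, 0, -30], 0],
  [-1, [0, 0, -35], 0],
  [-1, [0, 0, -30], 0],
  [-1, [0, 0, -5], 0],
  [-1, [0, 0, 0], 0],
  [-1, [0, 0, 0], 0],
  [-1, [0, 0, 0], 0],
])

```text
t: 51.4
tool_pos: [0.6332, -0.0095, 0.2472]
orientation: [-2.374, -2.053, 0.005]
force: [-0.7, 0.7, -5.5]
opening: 0.0156
```

```bash
python3 - <<'E'
from h import *
s=st(); w=optics.read_camera("wrist"); cv2.imwrite("pics/w23.png",w["color"][:,:,::-1]); st()
np.savez("w23",**w); print(s["q"])
E
```

```text
t51.40 pos [ 0.6332 -0.0095  0.2472] xax [ 0.1445  0.9895 -0.0002] yax [ 0.9895 -0.1445 -0.0046] F [-0.7055  0.687  -5.5107] op 0.0156
t51.45 pos [ 0.6334 -0.0095  0.2475] xax [ 0.1445  0.9895 -0.0002] yax [ 0.9895 -0.1445 -0.0042] F [ 0.3047 -0.1543 -5.2939] op 0.0157
[-0.096   0.2151  1.3421  0.      1.589   0.049 ]
```

View pics/w23.png

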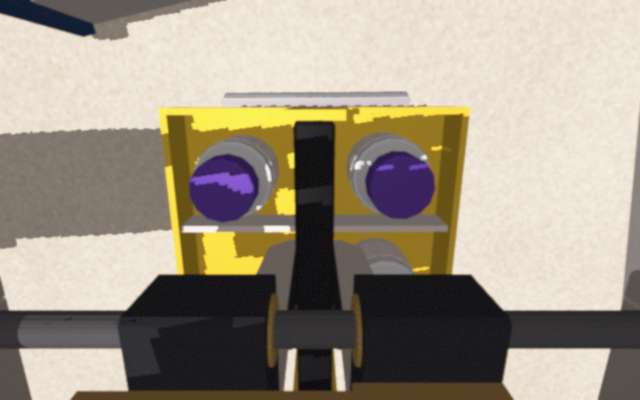

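Request:
send_rows([
  [-1, [0, -25, -10], 0],
  [-1, [0, -35, -10], 0],
  [-1, [0, -35, -10], 0],
  [-1, [0, -15, 0], 0],
  [-1, [0, 0, 0], -0.085],
  [-1, [0, 0, 0], -0.085],
  [-1, [15, 0, 0], 0],
  [-1, [15, 0, 0], 0],
  [-1, [0, 0, 0], 0],
  [-1, [0, 0, 0], 0],
  [-1, [0, 0, 0], 0],
])

```text
t: 52.55
tool_pos: [0.5249, 0.0364, 0.2799]
orientation: [-2.193, -2.249, 0.001]
force: [-0.4, -1.2, -4.7]
opening: 0.0155
```

```bash
python3 - <<'E'
from h import *
s=st(); w=optics.read_camera("wrist"); cv2.imwrite("pics/w24.png",w["color"][:,:,::-1]); st()
np.savez("w24",**w)
for n in ["scene","side"]:
    c=optics.read_camera(n); i=c["color"][160:360,240:480,::-1] if n=="scene" else c["color"][180:330,170:370,::-1]; cv2.imwrite(f"pics/{n}24.png",cv2.resize(i,None,fx=3.2,fy=3.2,interpolation=2)); np.savez(n+"24",**c)
E
```

```text
t52.55 pos [0.5249 0.0364 0.2799] xax [-0.0249  0.9997 -0.0002] yax [ 0.9997  0.0249 -0.0005] F [-0.3838 -1.2021 -4.6943] op 0.0155
t52.60 pos [0.525  0.0362 0.28  ] xax [-0.0247  0.9997 -0.0002] yax [ 0.9997  0.0247 -0.0003] F [-0.8315 -0.1909 -5.5601] op 0.0153
```

View pics/w24.png

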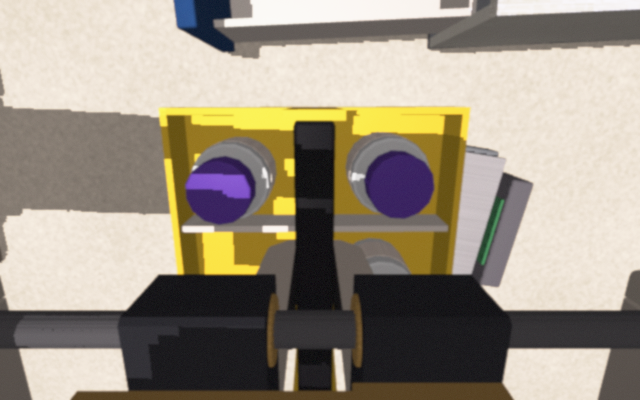

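View pics/scene24.png

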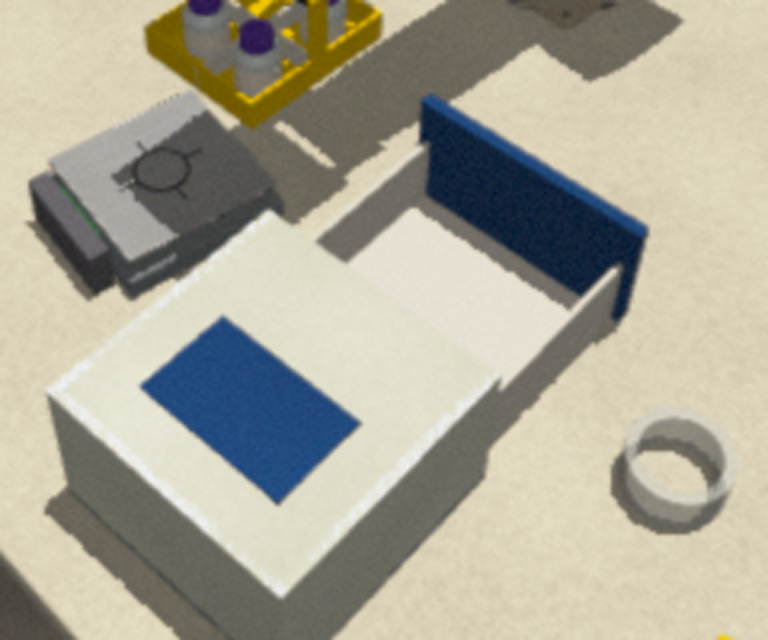

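View pics/side24.png

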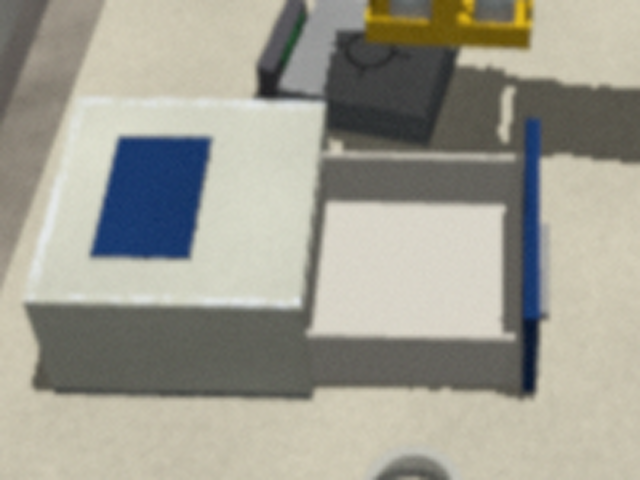

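```bash
python3 - <<'E'
from h import *
a=dict(np.load("scene24.npz"));b=dict(np.load("side24.npz"));w=dict(np.load("w24.npz"))
z=lambda u:(240+u[0]/3.2,160+u[1]/3.2); y=lambda u:(170+u[0]/3.2,180+u[1]/3.2)
def T(n,u,v): print(n,*tri([ray(a,z(u)),ray(b,y(v))]))
T("panel -y top",(430,97),(533,120));T("panel +y top",(645,232),(533,318))
T("unit -y front",(268,212),(326,100));T("unit +y front",(498,380),(305,305))
T("unit -y back",(50,390),(80,100)); T("unit +y back",(282,596),(28,302))
for n,u,zz in [("floor corner front -y",(415,210),.017),]: print(n,atz(a,z(u),zz))
print("side floor corners",[atz(b,y(u),.017) for u in [(505,205),(503,336),(322,203),(308,333)]])
print("wrist wall top -y",[atz(w,u,.097) for u in [(232,40),(440,33)]],"foot",[atz(w,u,.0) for u in [(232,52)]], "wall inner top",[atz(w,u,.097) for u in [(225,24),(470,10)]])
E
```

```text
panel -y top [0.425  0.1719 0.1514] 0.0005465434026886993
panel +y top [0.4076 0.4265 0.1474] 0.00047161908033991495
unit -y front [0.6505 0.1758 0.1629] 0.0013736336208091638
unit +y front [0.6308 0.44   0.155 ] 0.002660594005265399
unit -y back [0.9159 0.1966 0.1634] 0.0014119621092536182
unit +y back [0.8981 0.4607 0.1603] 0.00046323346494838656
floor corner front -y [0.4555 0.1893 0.017 ]
side floor corners [array([0.453, 0.185, 0.017]), array([0.441 , 0.3623, 0.017 ]), array([0.661 , 0.2008, 0.017 ]), array([0.648 , 0.3771, 0.017 ])]
wrist wall top -y [array([0.4471, 0.1618, 0.097 ]), array([0.6317, 0.1723, 0.097 ])] foot [array([0.4257, 0.1636, 0.    ])] wall inner top [array([0.4414, 0.1747, 0.097 ]), array([0.6557, 0.1914, 0.097 ])]
```

Request:
send_rows([
  [-1, [15, 0, 0], 0],
  [-1, [30, 0, 0], 0],
  [-1, [30, 0, 0], 0],
  [-1, [15, 0, 0], 0],
  [-1, [0, 0, 0], 0],
  [-1, [0, 0, 0], 0],
  [-1, [0, 0, 0], 0],
])

```text
t: 53.4
tool_pos: [0.5228, 0.1255, 0.2801]
orientation: [2.194, 2.248, -0.001]
force: [-0.1, -0.1, -4.0]
opening: 0.0156
```

```bash
python3 - <<'E'
from h import *
s=st(); w=optics.read_camera("wrist"); cv2.imwrite("pics/w25.png",w["color"][:,:,::-1]); st()
np.savez("w25",**w)
E
```

```text
t53.40 pos [0.5228 0.1255 0.2801] xax [-0.0243  0.9997 -0.0005] yax [ 0.9997  0.0243 -0.0001] F [-0.0829 -0.0954 -4.0459] op 0.0156
t53.45 pos [0.5228 0.1254 0.2801] xax [-0.024   0.9997 -0.0004] yax [ 0.9997  0.024  -0.    ] F [ 0.2045 -1.1326 -5.7628] op 0.0158
```

View pics/w25.png

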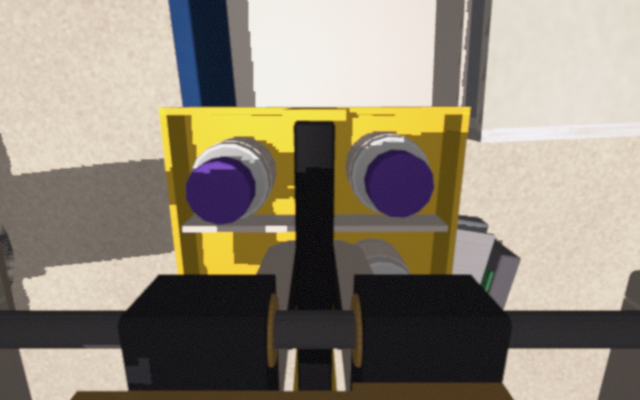

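```bash
python3 - <<'E'
import cv2
i=cv2.imread("pics/w25.png")[0:150,150:520]; cv2.imwrite("pics/w25z.png",cv2.resize(i,None,fx=2.1,fy=2.1,interpolation=2))
from h import *
w=dict(np.load("w25.npz"))
for n,us,z in [("panel outer top",[(170,2),(179,100)],.15),("panel inner top",[(189,2),(203,100)],.15),("panel inner floor",[(229,2),(237,100)],.017),("unit front top",[(489,2),(481,135)],.165),("unit -y top edge",[(481,137),(639,130)],.165)]:
    print(n,[atz(w,u,z) for u in us])
E
```

```text
panel outer top [array([0.4117, 0.2677, 0.15  ]), array([0.4131, 0.1982, 0.15  ])]
panel inner top [array([0.4257, 0.2681, 0.15  ]), array([0.4321, 0.1987, 0.15  ])]
panel inner floor [array([0.4259, 0.3003, 0.017 ]), array([0.4313, 0.1996, 0.017 ])]
unit front top [array([0.6403, 0.2699, 0.165 ]), array([0.6484, 0.1783, 0.165 ])]
unit -y top edge [array([0.6486, 0.1768, 0.165 ]), array([0.7685, 0.1851, 0.165 ])]
```

View pics/w25z.png

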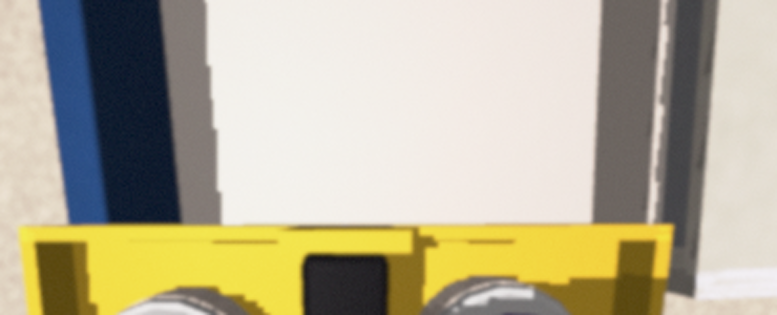

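```bash
python3 - <<'E'
from h import *
print(local([.531,.308,.28]))
E
```

```text
[182.3787  12.5675   0.0447]
```

Request:
send_rows([
  [-1, [15, 1, 0], 0],
  [-1, [30, 2, 0], 0],
  [-1, [35, 2, 0], 0],
  [-1, [35, 3, 0], 0],
  [-1, [35, 3, 0], 0],
  [-1, [25, 1, 0], 0],
  [-1, [7, 0, 0], 0],
  [-1, [0, 0, 0], -0.052],
  [-1, [0, 0, 0], 0],
  [-1, [0, 0, 0], 0],
  [-1, [0, 0, 0], 0],
])

```text
t: 54.55
tool_pos: [0.5303, 0.3079, 0.2802]
orientation: [2.137, 2.303, 0.0]
force: [-0.5, -0.3, -5.8]
opening: 0.0157
```

```bash
python3 - <<'E'
from h import *
st(); w=optics.read_camera("wrist"); cv2.imwrite("pics/w26.png",w["color"][:,:,::-1]); print(local([.531,.308,.11]))
for n in ["scene","side"]:
    c=optics.read_camera(n); i=c["color"][120:340,240:480,::-1] if n=="scene" else c["color"][130:330,170:370,::-1]; cv2.imwrite(f"pics/{n}26.png",cv2.resize(i,None,fx=2.6,fy=2.6,interpolation=2))
E
```

```text
t54.55 pos [0.5303 0.3079 0.2802] xax [-0.075   0.9972 -0.    ] yax [0.9972 0.075  0.0001] F [-0.5318 -0.2837 -5.7605] op 0.0157
[ -0.0108   0.6477 170.2521]
```

View pics/w26.png

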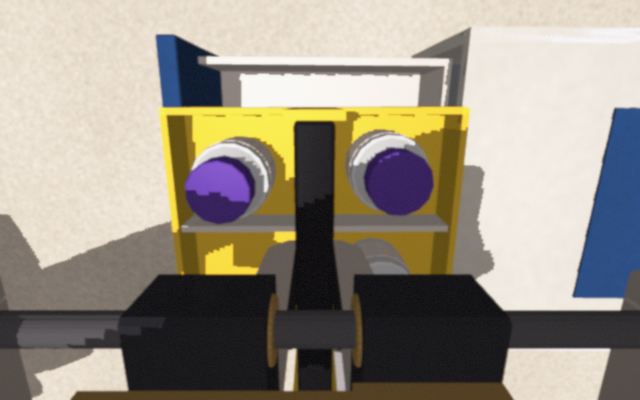

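View pics/side26.png

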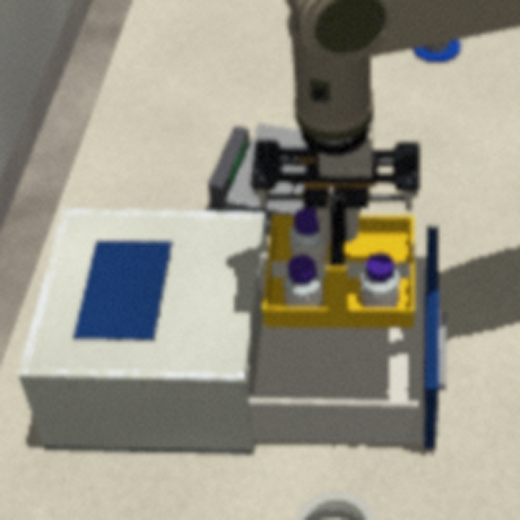

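```bash
python3 - <<'E'
import cv2
i=cv2.imread("pics/w26.png")[20:130,140:500]; cv2.imwrite("pics/w26z.png",cv2.resize(i,None,fx=2.2,fy=2.2,interpolation=2))
from h import *
w=optics.read_camera("wrist")
for n,us,z in [("panel corner inner/outer top",[(157,36),(176,36)],.15),("panel inner top low",[(184,100)],.15),("unit front top",[(470,29),(468,105)],.165),("floor +y",[(240,75),(420,76)],.017),("wall +y top in",[(203,64),(448,66)],.097)]:
    print(n,[atz(w,u,z) for u in us])
E
```

```text
panel corner inner/outer top [array([0.4015, 0.4206, 0.15  ]), array([0.4158, 0.4217, 0.15  ])]
panel inner top low [array([0.4209, 0.3755, 0.15  ])]
unit front top [array([0.6304, 0.4404, 0.165 ]), array([0.6389, 0.3886, 0.165 ])]
floor +y [array([0.4379, 0.4049, 0.017 ]), array([0.6398, 0.4194, 0.017 ])]
wall +y top in [array([0.4202, 0.4074, 0.097 ]), array([0.6422, 0.4228, 0.097 ])]
```

View pics/w26z.png

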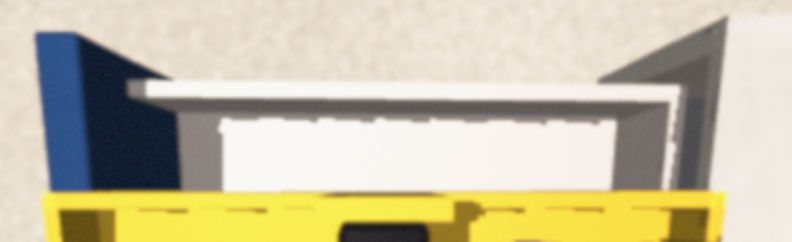

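Request:
send_rows([
  [-1, [0, 1.5, 15], 0],
  [-1, [0, 0, 30], 0],
  [-1, [0, 0, 30], 0],
  [-1, [0, 0, 30], 0],
  [-1, [0, 0, 30], 0],
  [-1, [0, 0, 20], 0],
  [-1, [0, 0, 10], 0],
  [-1, [0, 0, 0], 0],
  [-1, [0, 0, 0], 0],
])

```text
t: 55.65
tool_pos: [0.5321, 0.3087, 0.1159]
orientation: [2.134, 2.305, 0.001]
force: [0.3, 0.1, -4.9]
opening: 0.0157
```

Request:
send_rows([
  [-1, [0, 0, 5], 0],
  [-1, [0, 0, 4], 0],
  [-1, [0, 0, 2], 0],
  [-1, [0, 0, 1], 0],
  [-1, [0, 0, 1], 0],
  [-1, [0, 0, 0], 0],
  [-1, [0, 0, 0], 0],
])

```text
t: 56.35
tool_pos: [0.5317, 0.3086, 0.1022]
orientation: [2.134, 2.305, 0.0]
force: [0.5, -0.3, -5.2]
opening: 0.0157
```

Request:
send_rows([
  [-1, [0, 0, 0.5], 0],
  [-1, [0, 0, 0.5], 0],
  [-1, [0, 0, 0.5], 0],
  [-1, [0, 0, 0], 0],
])

```text
t: 56.75
tool_pos: [0.5317, 0.3086, 0.1008]
orientation: [2.134, 2.305, 0.0]
force: [0.5, -0.7, -4.8]
opening: 0.0155
```

Request:
send_rows([
  [-1, [0, 0, 0.7], 0],
  [-1, [0, 0, 0.7], 0],
  [-1, [0, 0, 0], 0],
])

```text
t: 57.05
tool_pos: [0.5327, 0.3087, 0.1007]
orientation: [2.134, 2.304, 0.003]
force: [-0.8, -2.4, 5.7]
opening: 0.0154
```

Request:
send_rows([
  [-1, [0, 0, -0.4], 0],
  [-0.4, [0, 0, 0], 0],
  [-0.1, [0, 0, 0], 0],
  [0, [0, 0, 0], 0],
  [0, [0, 0, 0], 0],
  [0, [0, 0, -10], 0],
  [0, [0, 0, -30], 0],
  [0, [0, 0, -45], 0],
  [0, [0, 0, -45], 0],
  [0, [0, 0, -40], 0],
  [0, [0, 0, -20], 0],
  [0, [0, 0, 0], 0],
])

```text
t: 58.25
tool_pos: [0.5334, 0.3095, 0.2955]
orientation: [2.132, 2.303, 0.013]
force: [0.3, -0.5, -0.5]
opening: 0.0465
```

```bash
python3 - <<'E'
from h import *
st(); w=optics.read_camera("wrist"); cv2.imwrite("pics/w27.png",w["color"][:,:,::-1])
for n in ["scene","side"]:
    c=optics.read_camera(n); i=c["color"][120:340,240:480,::-1] if n=="scene" else c["color"][130:330,170:370,::-1]; cv2.imwrite(f"pics/{n}27.png",cv2.resize(i,None,fx=2.6,fy=2.6,interpolation=2))
E
```

```text
t58.25 pos [0.5334 0.3095 0.2955] xax [-0.0771  0.997   0.0031] yax [0.997 0.077 0.008] F [ 0.2783 -0.4694 -0.4795] op 0.0465
```

View pics/w27.png

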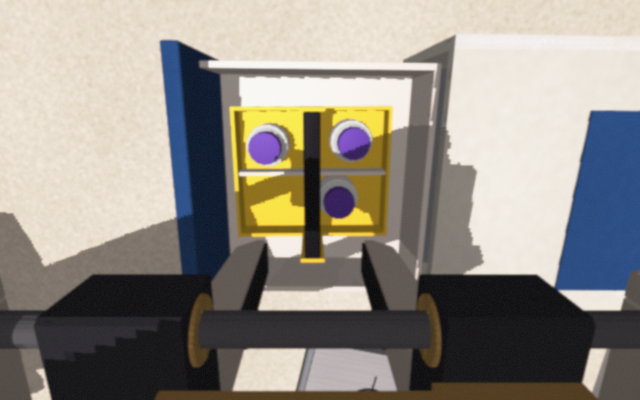

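View pics/side27.png

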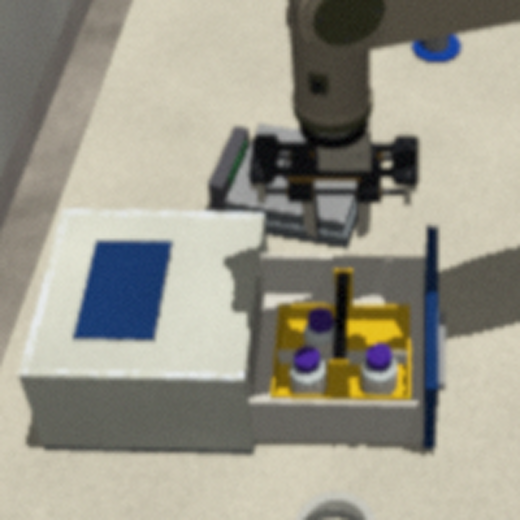

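Request:
send_rows([
  [0, [0, -20, 0], 0],
  [-1, [0, -40, 0], 0],
  [-1, [-1, -45, 0], 0],
  [-1, [-1, -40, 0], 0],
  [-1, [-1, -20, 0], 0],
  [-1, [0, 0, 0], 0.14],
  [-1, [0, 0, 0], 0.14],
  [-1, [0, 0, 0], 0.14],
  [-1, [0, 0, 0], 0.14],
  [-1, [0, 0, 0], 0.14],
  [-1, [0, 0, 0], 0.14],
  [-1, [0, 0, 0], 0.14],
])

```text
t: 59.6
tool_pos: [0.3665, 0.2923, 0.2873]
orientation: [2.97, 1.021, -0.006]
force: [-1.0, -0.2, -0.3]
opening: 0.0008
```

Request:
send_rows([
  [-1, [0, 0, 0], 0.14],
  [-1, [0, 0, 0], 0.14],
  [-1, [0, 0, 0], 0.14],
  [-1, [0, 0, 0], 0.14],
  [-1, [0, 0, 0], 0.03],
  [-1, [0, 0, 0], 0],
  [-1, [0, 0, 0], 0],
  [-1, [0, 0, 0], 0],
])

```text
t: 60.4
tool_pos: [0.3671, 0.2927, 0.2888]
orientation: [3.138, 0.124, -0.002]
force: [-0.2, -0.3, -0.3]
opening: 0.0002
```

```bash
python3 - <<'E'
from h import *
s=st(); print(s["q"]); w=optics.read_camera("wrist"); cv2.imwrite("pics/w28.png",w["color"][:,:,::-1]); print(local([.37,.2915,.105]))
for n,us,z in [("panel outer top at col",[(200,200),(430,200)],.15)]: print(n,[atz(w,u,z) for u in us])
print(proj(w,[[.409,.2943,.15],[.425,.2955,.15]]))
E
```

```text
t60.40 pos [0.3671 0.2927 0.2888] xax [ 0.9969  0.0787 -0.0012] yax [ 0.0787 -0.9969  0.0007] F [-0.2441 -0.2967 -0.3182] op 0.0002
[ 0.5639 -0.245   1.7227 -0.      1.6653  2.0558]
[  2.8792   1.3746 184.0791]
panel outer top at col [array([0.3499, 0.3909, 0.15  ]), array([0.366 , 0.1904, 0.15  ])]
[[315.5424 140.9947]
 [315.6598 121.3558]]
```

View pics/w28.png

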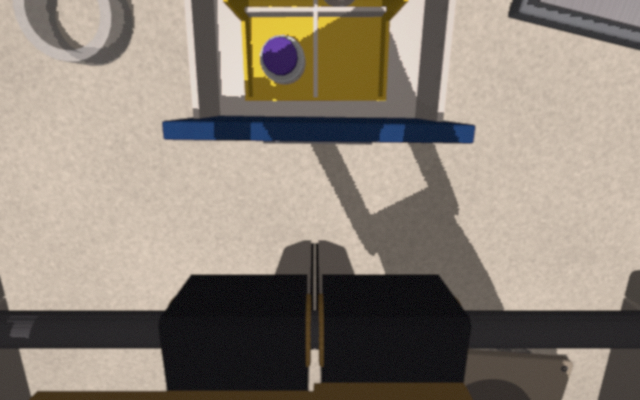

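Request:
send_rows([
  [-1, [0, 2, 30], 0],
  [-1, [0, 0, 45], 0],
  [-1, [0, 0, 45], 0],
  [-1, [0, 0, 40], 0],
  [-1, [0, 0, 24], 0],
  [-1, [0, 0, 0], 0],
  [-1, [0, 0, 0], 0],
  [-1, [0, 0, 0], 0],
])

```text
t: 61.25
tool_pos: [0.3689, 0.2917, 0.1079]
orientation: [-3.138, -0.122, -0.005]
force: [0.6, 0.0, -0.2]
opening: 0.0006
```

```bash
python3 - <<'E'
from h import *
s=st(); w=optics.read_camera("wrist"); cv2.imwrite("pics/w29.png",w["color"][:,:,::-1])
E
```

```text
t61.25 pos [0.3689 0.2917 0.1079] xax [0.997  0.0779 0.0029] yax [ 0.0779 -0.997  -0.0015] F [ 0.6005  0.0436 -0.2084] op 0.0006
```

View pics/w29.png

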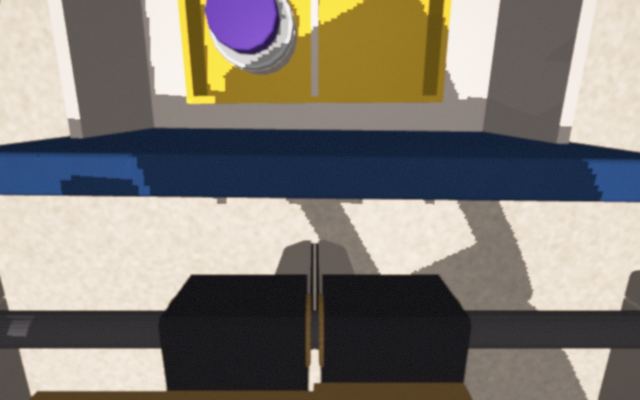

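Request:
send_rows([
  [-1, [10, 0, 0], 0],
  [-1, [10, 0, 0], 0],
  [-1, [5, 0, 0], 0],
  [-1, [3, 0, 0], 0],
  [-1, [3, 0, 0], 0],
  [-1, [3, 0, 0], 0],
  [-1, [4, 0, 0], 0],
  [-1, [5, 0, 0], 0],
  [-1, [6, 0, 0], 0],
  [-1, [7, 0, 0], 0],
  [-1, [7, 0, 0], 0],
  [-1, [7, 0, 0], 0],
])

```text
t: 62.5
tool_pos: [0.4379, 0.2963, 0.1055]
orientation: [3.139, 0.122, -0.0]
force: [-1.9, -2.4, -0.4]
opening: 0.0002
```

Request:
send_rows([
  [-1, [7, 0, 0], 0],
  [-1, [7, 0, 0], 0],
  [-1, [7, 0, 0], 0],
  [-1, [7, 0, 0], 0],
  [-1, [7, 0, 0], 0],
  [-1, [7, 0, 0], 0],
  [-1, [7, 0, 0], 0],
  [-1, [7, 0, 0], 0],
  [-1, [7, 0, 0], 0],
  [-1, [7, 0, 0], 0],
])

```text
t: 63.5
tool_pos: [0.5077, 0.3018, 0.1057]
orientation: [-3.139, -0.122, -0.0]
force: [-2.7, -1.3, 0.4]
opening: 0.0006
```

```bash
python3 - <<'E'
from h import *
s=st(); w=optics.read_camera("wrist"); cv2.imwrite("pics/w30.png",w["color"][:,:,::-1])
for n in ["scene","side"]:
    c=optics.read_camera(n); i=c["color"][120:340,240:480,::-1] if n=="scene" else c["color"][130:330,170:370,::-1]; cv2.imwrite(f"pics/{n}30.png",cv2.resize(i,None,fx=2.6,fy=2.6,interpolation=2))
E
```

```text
t63.50 pos [0.5077 0.3018 0.1057] xax [0.997  0.0777 0.0001] yax [ 0.0777 -0.997  -0.    ] F [-2.7108 -1.2536  0.3653] op 0.0006
```

View pics/w30.png

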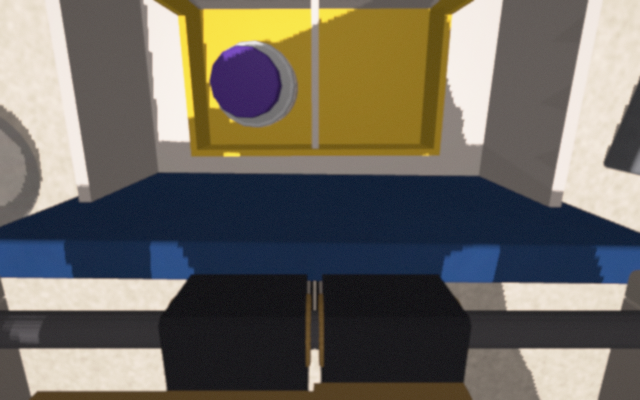

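View pics/side30.png

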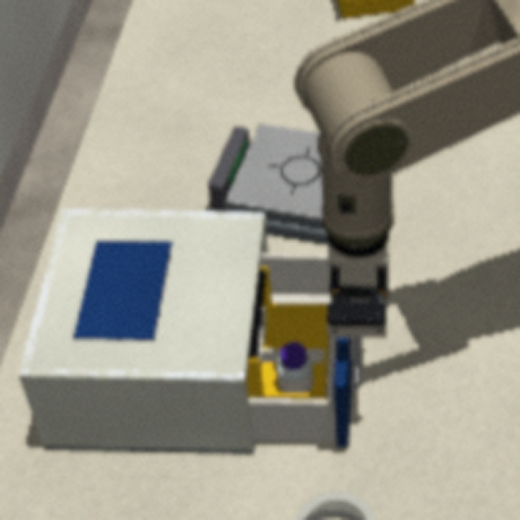

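Request:
send_rows([
  [-1, [7, 0, 0], 0],
  [-1, [7, 0, 0], 0],
  [-1, [7, 0, 0], 0],
  [-1, [7, 0, 0], 0],
  [-1, [7, 0, 0], 0],
  [-1, [7, 0, 0], 0],
  [-1, [7, 0, 0], 0],
  [-1, [7, 0, 0], 0],
  [-1, [7, 0, 0], 0],
  [-1, [6, 0, 0], 0],
  [-1, [5, 0, 0], 0],
  [-1, [3, 0, 0], 0],
])

```text
t: 64.85
tool_pos: [0.5843, 0.3077, 0.1055]
orientation: [3.139, 0.122, -0.0]
force: [-1.2, -1.2, 1.3]
opening: 0.0006
```

Request:
send_rows([
  [-1, [2, 0, 0], 0],
  [-1, [2, 0, 0], 0],
  [-1, [2, 0, 0], 0],
  [-1, [2, 0, 0], 0],
  [-1, [2, 0, 0], 0],
])

```text
t: 65.35
tool_pos: [0.5938, 0.3085, 0.1055]
orientation: [3.139, 0.122, -0.0]
force: [-0.5, -0.7, -0.8]
opening: 0.0008
```

Request:
send_rows([
  [-1, [2, 0, 0], 0],
  [-1, [2, 0, 0], 0],
  [-1, [2, 0, 0], 0],
  [-1, [2, 0, 0], 0],
])

```text
t: 65.75
tool_pos: [0.5997, 0.3089, 0.1056]
orientation: [3.138, 0.123, -0.007]
force: [-12.6, -4.5, 6.3]
opening: 0.0005
```

Request:
send_rows([
  [-1, [2, 0, 0], 0],
  [-1, [2, 0, 0], 0],
  [-1, [1, 0, 0], 0],
  [-1, [1, 0, 0], 0],
])

```text
t: 66.15
tool_pos: [0.6069, 0.3094, 0.1056]
orientation: [3.139, 0.122, -0.003]
force: [-6.6, -2.9, 0.9]
opening: 0.0005
```

Request:
send_rows([
  [-1, [1, 0, 0], 0],
  [-1, [1, 0, 0], 0],
  [-1, [1, 0, 0], 0],
  [-1, [1, 0, 0], 0],
  [-1, [0, 0, 0], 0],
])

```text
t: 66.65
tool_pos: [0.6124, 0.3101, 0.1058]
orientation: [-3.139, -0.122, -0.002]
force: [0.2, -1.2, -1.0]
opening: 0.0008
```

```bash
python3 - <<'E'
from h import *
s=st(); w=optics.read_camera("wrist"); cv2.imwrite("pics/w31.png",w["color"][:,:,::-1])
E
```

```text
t66.65 pos [0.6124 0.3101 0.1058] xax [0.997  0.0777 0.0012] yax [ 0.0777 -0.997  -0.0005] F [ 0.24   -1.2104 -0.9677] op 0.0008
```

View pics/w31.png

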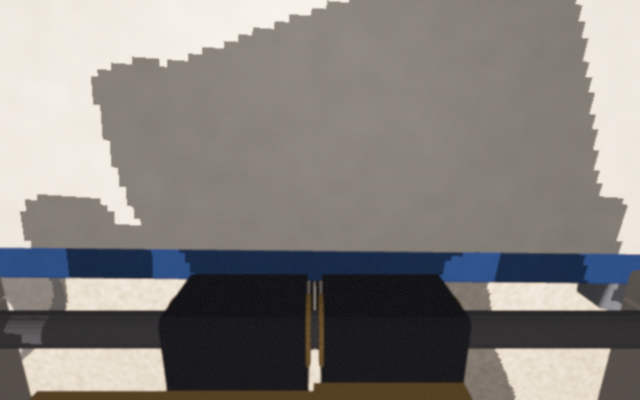

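Request:
send_rows([
  [-1, [1, 0, 0], 0],
  [-1, [1, 0, 0], 0],
  [-1, [1, 0, 0], 0],
  [-1, [1, 0, 0], 0],
])

```text
t: 67.1
tool_pos: [0.6159, 0.3104, 0.1058]
orientation: [-3.139, -0.122, -0.0]
force: [-7.6, -0.2, 5.4]
opening: 0.0005
```

Request:
send_rows([
  [-1, [1, 0, 0], 0],
  [-1, [1, 0, 0], 0],
  [-1, [0, 0, 0], 0],
])

```text
t: 67.4
tool_pos: [0.6158, 0.3104, 0.1058]
orientation: [3.139, 0.123, -0.007]
force: [-14.0, -1.4, 8.5]
opening: 0.0007
```

Request:
send_rows([
  [-1, [-5, 0, 0], 0],
  [-1, [-15, 0, 0], 0],
  [-1, [-30, 0, 0], 0],
  [-1, [-40, 0, 0], 0],
  [-1, [-30, 0, 0], 0],
  [-1, [0, 0, -30], 0],
  [-1, [0, 0, -45], 0],
  [-1, [0, 0, -45], 0],
  [-1, [0, 0, -45], 0],
  [-1, [0, 0, 0], 0],
  [-1, [0, 0, 0], 0],
])

```text
t: 68.5
tool_pos: [0.4992, 0.3015, 0.2725]
orientation: [-3.138, -0.122, -0.006]
force: [-0.9, 1.0, -1.0]
opening: 0.0002
```

```bash
python3 - <<'E'
from h import *
s=st(); w=optics.read_camera("wrist"); cv2.imwrite("pics/w32.png",w["color"][:,:,::-1])
for n in ["scene","side"]:
    c=optics.read_camera(n); cv2.imwrite(f"pics/{n}32.png",c["color"][:,:,::-1])
E
```

```text
t68.50 pos [0.4992 0.3015 0.2725] xax [0.997  0.0776 0.0042] yax [ 0.0776 -0.997  -0.0014] F [-0.8641  0.9989 -1.0465] op 0.0002
```

View pics/w32.png

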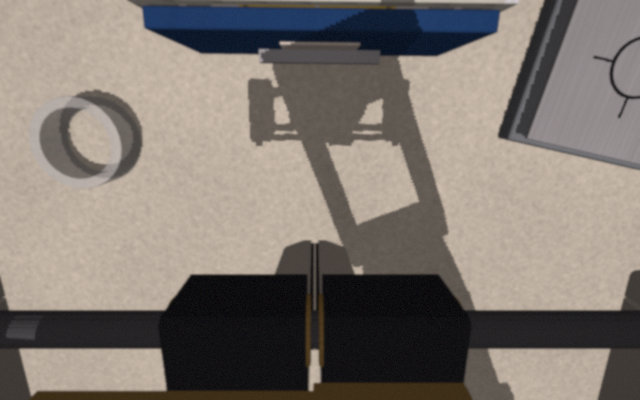

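View pics/side32.png

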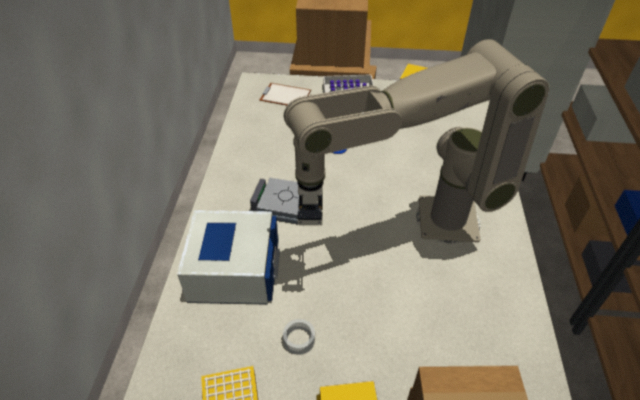

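View pics/scene32.png

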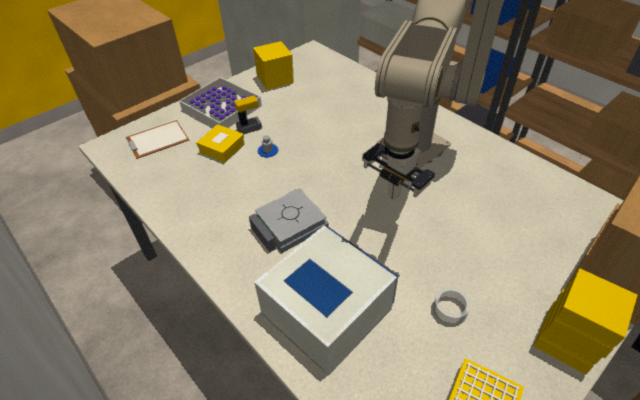

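```bash
python3 - <<'E'
from h import *
print(ticket.close_job()); st()
E
```

```text
the job is handed in; nothing more can be done
None
the job is handed in; nothing more can be done
```

I finished the whole task in the order asked and handed it in at about 68 s of the 210 s allowed.

- **Scale check:** I stood the check weight on the pan's cross and let go for about 2 s. Then I put it back upright on the blue pad.
- **Bottles and weighing:** Only three purple-capped bottles were there. I put one in each of three cells, set the carrier centred and square on the pan, and let go for about 2 s.
- **Drawer:** I set the carrier flat in the drawer and pushed it home at no more than 70 mm/s, slower through the detent. The force rose to about 13 N at the detent and then fell to zero. A last gentle push met a firm stop at 14 N.

**Last checks:**
- The final pictures show the drawer front flush with the unit and the weight upright on its pad. No bottles are left on the bench, the carton, tape and scanner look undisturbed, and the hand is clear.
- I could not see inside the closed drawer. The bottles were upright when last seen, partway through the push.
- The fixed cameras and the wrist camera disagreed by up to about 16 mm in y. I used the wrist camera for all grasps and placings, and none of them needed correcting afterwards.
- I saw no sign that anything had been knocked aside during the run.

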